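# Change over the bone scales on a vacuum plate

### The arm

A 6-joint arm with a two-finger parallel gripper is mounted at the origin on the work surface. World frame = base frame: x ahead of the robot, y to its left, z up, the work surface at z = 0. Lengths are in mm, angles in rad, forces in N, time in s.
With the tool pointing down it reaches from about 400 to 925 mm from the base axis. Payload 12.5 kg.
Tool frame: the origin (TCP) lies midway between the tips of the shut fingers; the grasp point (between the pads) lies 19 mm behind it; z points along the fingers, y is the line along which they close (so a half turn about z gives the same grasp; the last joint's range is limited). The gripper opens to 95 mm and grips with 3 to 60 N. Pads are 20 mm wide; open, the fingers measure 119 mm over their backs; the gripper's body (75 mm by 180 mm) begins 59 mm behind the grasp point.
Start: joints at [-1.31, 0.491, 1.559, -0, 1.092, -0.106], TCP at [224.167, -583.434, 214.661] pointing down, gripper open.
Joint ranges: [-3.1, 3.1], [-0.84, 2.19], [0.05, 2.79], [-1.13, 4.28], [0.06, 2.93], [-2.69, 2.69]. Speed limits (rad/s): [2.22, 2.22, 2.79, 3.14, 3.14, 3.14].

### API

Orientations are given as [roll, pitch, yaw] about the fixed x, y, z axes, in that order (R = Rz(yaw) Ry(pitch) Rx(roll)).
In Python, from cell import * gives the robot as it stands.
- The arm moves only by the tool servo_tool, never from a script. Its argument "moves" is one flat list of numbers, 5 for each row, row after row: the shift along the world's x, y, z as a fraction of full scale, then the turn about the world's z as a fraction of full scale, then the opening, from 0 (shut) to 1 (fully open). A call has 1 to 12 rows; each row is the pose to reach, as a shift and turn from the pose commanded when the call began, turning the shorter way round; what a row does not reach only later rows make up. Full scale, the value 1, is 400 mm for a shift and 180 degrees for a turn. A row lasts 1/12 s, in which the tool goes at most 41.7 mm and 7.16 degrees, less where a joint would pass 70% of its speed; a pose out of reach is approached as far as the arm can. A call with a number of a shift or a turn outside -1 to 1 is refused whole. A call with a gripper value outside its range is refused whole. The fingers move at their own pace and stop on an object; the grip force is fixed at half the most. Time passes only in rows, so rows that repeat a pose let the fingers close. It gives the time, the measured TCP pose, the force, the opening and the grip force at its end, in the units of the state.
- state(): the state, without advancing time (a new reading comes with each control period).
- read_camera(name): name is "scene" or "top" or "wrist"; returns (picture, depth): 480x640x3 uint8, blue, green, red; 480x640 float32, mm along the optical axis (not along the pixel's ray), 0 where there is no reading.
- get_calibration(name): a dict with "K" (3x3 intrinsics, pixels), "R" (3x3) and "t" (3): a world point X has camera coordinates R X + t. Camera axes: x right, y down, z forward; pixel columns grow to the right and rows downward; lengths in mm; the calibration is good to about 2 mm. The wrist camera is an equidistant fisheye: a pixel r from the principal point sees the ray r / f radians off the axis. A picture is of the moment at which its call begins: read the wrist's pose just before it. get_calibration takes no time and is no camera call; for the wrist camera it gives the pose at the moment of the call.
- job_done(): hands the job in; it is judged then, once.
The state is a dict: "t": time; "joints": joint angles; "qvel": joint speeds; "tau": joint torques, N m; "eef_pos": TCP position; "tcp_rot": TCP orientation; "ft_force": force on the tool from outside, world axes, zero at the start; "moment": the same for the moment, N m; "opening": opening from 0.0 (shut) to 1.0 (fully open); "grip_force": force on a finger pad.
Only numpy, scipy, OpenCV 4.12 (cv2) and the standard library are available. Lean on these libraries where they do the work, as an engineer would, in place of code of your own. Each camera call takes 0.05 s, during which the arm holds its last target. There are 200 camera calls.

### The job

Change over the vacuum plate: switch the pump off at its rotary isolator, lay the finished handle scales from the plate flat in the wooden tray, and lay every rough bone slab from the bench on a vacuum pad of its own, centred and square along the pad. With the pump still off, open the lever valve of each pad that carries a slab and leave the valve of any empty pad shut; then switch the pump back on. Bone is brittle, so hold it with a light grip, and leave the hammer and the file alone.

Things in the scene. Friction and masses are not known exactly. Their poses are not given: they have to be found in the camera images.
- isolator (a joint): rotary mains isolator of the vacuum pump: angle of the black bar handle on top of the grey box with the yellow square, 0 = ON (bar along the box's long side, x of iso_box), 1.571 = OFF (bar across the box). The value grows counter-clockwise seen from above. The handle springs over centre: taken past about half way (0.79) it snaps to the nearer end when let go; it takes at most 0.25 N m
- iso_grip (a point): middle of the isolator's bar handle, on the vertical turning axis, 85 mm above the bench; the bar is 62 mm long (x of this point is along the bar and turns with it), 14 mm wide, and stands from 73 to 98 mm above the bench on a 48 mm disc
- iso_box: grey isolator box, 125 mm (x) by 85 mm (y), 58 mm high, fixed; origin at the centre of its underside
- plate: aluminium vacuum plate, 160 mm (x) by 290 mm (y), 28 mm thick, fixed, with three rubber pads on top; origin at the centre of its underside. Beyond its +x edge stand the three valves, one in the copper pipe to each pad (pipe tops below 29 mm above the bench), and beyond them the copper manifold pipe
- pad_a (a point): centre of the top face of the left (+y) of the three raised black rubber vacuum pads on the aluminium plate (pad 90 x 20 mm, its top 32 mm above the bench and 4 mm above the plate; pads lie side by side, 78 mm apart along the plate's y); x along the pad's length, towards its own valve, z up. The valve of this pad is valve_a
- pad_b (a point): centre of the top face of the middle of the three raised black rubber vacuum pads on the aluminium plate (pad 90 x 20 mm, its top 32 mm above the bench and 4 mm above the plate; pads lie side by side, 78 mm apart along the plate's y); x along the pad's length, towards its own valve, z up. The valve of this pad is valve_b
- pad_c (a point): centre of the top face of the right (-y) of the three raised black rubber vacuum pads on the aluminium plate (pad 90 x 20 mm, its top 32 mm above the bench and 4 mm above the plate; pads lie side by side, 78 mm apart along the plate's y); x along the pad's length, towards its own valve, z up. The valve of this pad is valve_c
- valve_a (a joint): quarter-turn lever of the ball valve of pad_a: 0 = shut (lever across the pipe, pointing to -y of the plate), 1.571 = open (lever along the pipe, pointing to +x of the plate); grows counter-clockwise seen from above. It clicks over centre: past about half way it goes to the nearer end by itself; 2 to 3 N at the tip moves it. All three are shut at the start
- valve_b (a joint): quarter-turn lever of the ball valve of pad_b: 0 = shut (lever across the pipe, pointing to -y of the plate), 1.571 = open (lever along the pipe, pointing to +x of the plate); grows counter-clockwise seen from above. It clicks over centre: past about half way it goes to the nearer end by itself; 2 to 3 N at the tip moves it. All three are shut at the start
- valve_c (a joint): quarter-turn lever of the ball valve of pad_c: 0 = shut (lever across the pipe, pointing to -y of the plate), 1.571 = open (lever along the pipe, pointing to +x of the plate); grows counter-clockwise seen from above. It clicks over centre: past about half way it goes to the nearer end by itself; 2 to 3 N at the tip moves it. All three are shut at the start
- stem_a (a point): turning axis of valve_a (vertical), at mid-height of its lever, 44.5 mm above the bench; it turns with the lever, whose bar runs from here 54 mm out along -y of this point. The lever is 10 mm wide and spans 40 to 49 mm above the bench, with clear room beneath it down to 29 mm
- stem_b (a point): turning axis of valve_b (vertical), at mid-height of its lever, 44.5 mm above the bench; it turns with the lever, whose bar runs from here 54 mm out along -y of this point. The lever is 10 mm wide and spans 40 to 49 mm above the bench, with clear room beneath it down to 29 mm
- stem_c (a point): turning axis of valve_c (vertical), at mid-height of its lever, 44.5 mm above the bench; it turns with the lever, whose bar runs from here 54 mm out along -y of this point. The lever is 10 mm wide and spans 40 to 49 mm above the bench, with clear room beneath it down to 29 mm
- tray: open wooden tray for finished scales, outside 214 mm (x) by 158 mm (y) and 22 mm high, walls and floor 6 mm thick (the floor's top about 6 mm above the bench), fixed; origin at the centre of its underside
- rough1: rough-sawn bone slab, a plain block 120 x 40 x 12 mm, 0.1 kg, lying flat on the bench at the robot's left; origin at its centre (6 mm above what it lies on), x along its length, y across its width. Brittle: it cracks if the fingers put more than 45 N on each side, so grip with about 20 to 30 N. Two or three of the three slabs are there; a missing one reads None throughout
- rough2: rough-sawn bone slab, a plain block 120 x 40 x 12 mm, 0.1 kg, lying flat on the bench at the robot's left; origin at its centre (6 mm above what it lies on), x along its length, y across its width. Brittle: it cracks if the fingers put more than 45 N on each side, so grip with about 20 to 30 N. Two or three of the three slabs are there; a missing one reads None throughout
- rough3: rough-sawn bone slab, a plain block 120 x 40 x 12 mm, 0.1 kg, lying flat on the bench at the robot's left; origin at its centre (6 mm above what it lies on), x along its length, y across its width. Brittle: it cracks if the fingers put more than 45 N on each side, so grip with about 20 to 30 N. Two or three of the three slabs are there; a missing one reads None throughout
- done1: finished bone handle scale with a round and a square end and three dark pin holes, 114 mm long (x), 34 mm wide (y) along its 80 mm straight middle, 10 mm thick, 0.06 kg; at the start it lies on a vacuum pad; origin at its middle (5 mm above what it lies on). Brittle like the slabs: at most 45 N on each side. Two or three of the three are there; a missing one reads None throughout
- done2: finished bone handle scale with a round and a square end and three dark pin holes, 114 mm long (x), 34 mm wide (y) along its 80 mm straight middle, 10 mm thick, 0.06 kg; at the start it lies on a vacuum pad; origin at its middle (5 mm above what it lies on). Brittle like the slabs: at most 45 N on each side. Two or three of the three are there; a missing one reads None throughout
- done3: finished bone handle scale with a round and a square end and three dark pin holes, 114 mm long (x), 34 mm wide (y) along its 80 mm straight middle, 10 mm thick, 0.06 kg; at the start it lies on a vacuum pad; origin at its middle (5 mm above what it lies on). Brittle like the slabs: at most 45 N on each side. Two or three of the three are there; a missing one reads None throughout
- hammer: bystander: hammer lying beyond the work, 260 mm long, origin at its middle on the bench
- file: bystander: file with a wooden handle, 280 mm long, lying beyond the work
Things that resemble listed ones, but are neither listed nor needed, are in the scene too. Of the things that look like the iso_box, the largest one is meant.

How it is judged (in metres and radians):
On the way, in this order (a step that is already met when the one before it is completed fails the run):
1. the pump is switched off at its isolator (value of joint isolator above 1.35 rad), for 0.2 s.
2. with the pump off: the finished scales lie in the tray, every rough slab lies centred on a pad, valves of loaded pads are open and of empty pads shut (value of joint isolator above 1.35 rad and x of done1 in the frame of tray between -0.101 and 0.101 m and y of done1 in the frame of tray between -0.073 and 0.073 m and z of each of done1, done2, done3 in the frame of tray below 0.024 m and angle between the z axis of each of done1, done2, done3 and the z axis of tray, either way round below 0.3 rad and x of done2 in the frame of tray between -0.101 and 0.101 m and y of done2 in the frame of tray between -0.073 and 0.073 m and x of done3 in the frame of tray between -0.101 and 0.101 m and y of done3 in the frame of tray between -0.073 and 0.073 m and (((x of rough1 in the frame of pad_a between -0.01 and 0.01 m and y of rough1 in the frame of pad_a between -0.006 and 0.006 m and z of rough1 in the frame of pad_a between 0.003 and 0.009 m and angle between the x axis of rough1 and the x axis of pad_a, either way round below 0.08 rad) and value of joint valve_a above 1.35 rad) or ((x of rough1 in the frame of pad_b between -0.01 and 0.01 m and y of rough1 in the frame of pad_b between -0.006 and 0.006 m and z of rough1 in the frame of pad_b between 0.003 and 0.009 m and angle between the x axis of rough1 and the x axis of pad_b, either way round below 0.08 rad) and value of joint valve_b above 1.35 rad) or ((x of rough1 in the frame of pad_c between -0.01 and 0.01 m and y of rough1 in the frame of pad_c between -0.006 and 0.006 m and z of rough1 in the frame of pad_c between 0.003 and 0.009 m and angle between the x axis of rough1 and the x axis of pad_c, either way round below 0.08 rad) and value of joint valve_c above 1.35 rad)) and (((x of rough2 in the frame of pad_a between -0.01 and 0.01 m and y of rough2 in the frame of pad_a between -0.006 and 0.006 m and z of rough2 in the frame of pad_a between 0.003 and 0.009 m and angle between the x axis of rough2 and the x axis of pad_a, either way round below 0.08 rad) and value of joint valve_a above 1.35 rad) or ((x of rough2 in the frame of pad_b between -0.01 and 0.01 m and y of rough2 in the frame of pad_b between -0.006 and 0.006 m and z of rough2 in the frame of pad_b between 0.003 and 0.009 m and angle between the x axis of rough2 and the x axis of pad_b, either way round below 0.08 rad) and value of joint valve_b above 1.35 rad) or ((x of rough2 in the frame of pad_c between -0.01 and 0.01 m and y of rough2 in the frame of pad_c between -0.006 and 0.006 m and z of rough2 in the frame of pad_c between 0.003 and 0.009 m and angle between the x axis of rough2 and the x axis of pad_c, either way round below 0.08 rad) and value of joint valve_c above 1.35 rad)) and (((x of rough3 in the frame of pad_a between -0.01 and 0.01 m and y of rough3 in the frame of pad_a between -0.006 and 0.006 m and z of rough3 in the frame of pad_a between 0.003 and 0.009 m and angle between the x axis of rough3 and the x axis of pad_a, either way round below 0.08 rad) and value of joint valve_a above 1.35 rad) or ((x of rough3 in the frame of pad_b between -0.01 and 0.01 m and y of rough3 in the frame of pad_b between -0.006 and 0.006 m and z of rough3 in the frame of pad_b between 0.003 and 0.009 m and angle between the x axis of rough3 and the x axis of pad_b, either way round below 0.08 rad) and value of joint valve_b above 1.35 rad) or ((x of rough3 in the frame of pad_c between -0.01 and 0.01 m and y of rough3 in the frame of pad_c between -0.006 and 0.006 m and z of rough3 in the frame of pad_c between 0.003 and 0.009 m and angle between the x axis of rough3 and the x axis of pad_c, either way round below 0.08 rad) and value of joint valve_c above 1.35 rad)) and (value of joint valve_a below 0.22 rad or horizontal distance between any of rough1, rough2, rough3 and pad_a below 0.015 m) and (value of joint valve_b below 0.22 rad or horizontal distance between any of rough1, rough2, rough3 and pad_b below 0.015 m) and (value of joint valve_c below 0.22 rad or horizontal distance between any of rough1, rough2, rough3 and pad_c below 0.015 m)), for 0.2 s.
3. the pump is switched on again (value of joint isolator below 0.22 rad), for 0.2 s.
At the end, for the whole second after the job is handed in: isolator ON (under 0.22 rad); finished scales flat in the tray; each rough slab flat on a pad, within 10 mm along and 6 mm across of its centre and 0.08 rad of its length; valves of loaded pads open (over 1.35 rad), of empty pads shut (under 0.22 rad); all at rest (value of joint isolator below 0.22 rad and x of done1 in the frame of tray between -0.101 and 0.101 m and y of done1 in the frame of tray between -0.073 and 0.073 m and z of each of done1, done2, done3 in the frame of tray below 0.024 m and angle between the z axis of each of done1, done2, done3 and the z axis of tray, either way round below 0.3 rad and x of done2 in the frame of tray between -0.101 and 0.101 m and y of done2 in the frame of tray between -0.073 and 0.073 m and x of done3 in the frame of tray between -0.101 and 0.101 m and y of done3 in the frame of tray between -0.073 and 0.073 m and (((x of rough1 in the frame of pad_a between -0.01 and 0.01 m and y of rough1 in the frame of pad_a between -0.006 and 0.006 m and z of rough1 in the frame of pad_a between 0.003 and 0.009 m and angle between the x axis of rough1 and the x axis of pad_a, either way round below 0.08 rad) and value of joint valve_a above 1.35 rad) or ((x of rough1 in the frame of pad_b between -0.01 and 0.01 m and y of rough1 in the frame of pad_b between -0.006 and 0.006 m and z of rough1 in the frame of pad_b between 0.003 and 0.009 m and angle between the x axis of rough1 and the x axis of pad_b, either way round below 0.08 rad) and value of joint valve_b above 1.35 rad) or ((x of rough1 in the frame of pad_c between -0.01 and 0.01 m and y of rough1 in the frame of pad_c between -0.006 and 0.006 m and z of rough1 in the frame of pad_c between 0.003 and 0.009 m and angle between the x axis of rough1 and the x axis of pad_c, either way round below 0.08 rad) and value of joint valve_c above 1.35 rad)) and (((x of rough2 in the frame of pad_a between -0.01 and 0.01 m and y of rough2 in the frame of pad_a between -0.006 and 0.006 m and z of rough2 in the frame of pad_a between 0.003 and 0.009 m and angle between the x axis of rough2 and the x axis of pad_a, either way round below 0.08 rad) and value of joint valve_a above 1.35 rad) or ((x of rough2 in the frame of pad_b between -0.01 and 0.01 m and y of rough2 in the frame of pad_b between -0.006 and 0.006 m and z of rough2 in the frame of pad_b between 0.003 and 0.009 m and angle between the x axis of rough2 and the x axis of pad_b, either way round below 0.08 rad) and value of joint valve_b above 1.35 rad) or ((x of rough2 in the frame of pad_c between -0.01 and 0.01 m and y of rough2 in the frame of pad_c between -0.006 and 0.006 m and z of rough2 in the frame of pad_c between 0.003 and 0.009 m and angle between the x axis of rough2 and the x axis of pad_c, either way round below 0.08 rad) and value of joint valve_c above 1.35 rad)) and (((x of rough3 in the frame of pad_a between -0.01 and 0.01 m and y of rough3 in the frame of pad_a between -0.006 and 0.006 m and z of rough3 in the frame of pad_a between 0.003 and 0.009 m and angle between the x axis of rough3 and the x axis of pad_a, either way round below 0.08 rad) and value of joint valve_a above 1.35 rad) or ((x of rough3 in the frame of pad_b between -0.01 and 0.01 m and y of rough3 in the frame of pad_b between -0.006 and 0.006 m and z of rough3 in the frame of pad_b between 0.003 and 0.009 m and angle between the x axis of rough3 and the x axis of pad_b, either way round below 0.08 rad) and value of joint valve_b above 1.35 rad) or ((x of rough3 in the frame of pad_c between -0.01 and 0.01 m and y of rough3 in the frame of pad_c between -0.006 and 0.006 m and z of rough3 in the frame of pad_c between 0.003 and 0.009 m and angle between the x axis of rough3 and the x axis of pad_c, either way round below 0.08 rad) and value of joint valve_c above 1.35 rad)) and (value of joint valve_a below 0.22 rad or horizontal distance between any of rough1, rough2, rough3 and pad_a below 0.015 m) and (value of joint valve_b below 0.22 rad or horizontal distance between any of rough1, rough2, rough3 and pad_b below 0.015 m) and (value of joint valve_c below 0.22 rad or horizontal distance between any of rough1, rough2, rough3 and pad_c below 0.015 m) and linear speed of each of rough1, rough2, rough3, done1, done2, done3 below 0.02 m/s); the robot touches nothing.
It fails at once if a bone slab or scale is squeezed too hard (over 45 N a side) (contact force between the fingers and rough1 above 90 N or contact force between the fingers and rough2 above 90 N or contact force between the fingers and rough3 above 90 N or contact force between the fingers and done1 above 90 N or contact force between the fingers and done2 above 90 N or contact force between the fingers and done3 above 90 N).
It fails at once if the hammer or the file is disturbed (moved over 30 mm) (distance of any of hammer, file from where it was at the start of the episode above 0.03 m).
Of rough1, rough2, rough3 only 2 to 3 are there at a start; the rules pass over those that are not, and their reading is None.
Of done1, done2, done3 only 2 to 3 are there at a start; the rules pass over those that are not, and their reading is None.
At some moment in a run one of rough1, rough2, rough3 may be knocked a few centimetres aside while the robot is not near it.
It also fails if it takes over 210 s, if anything falls off the work surface, if the arm or the gripper's body presses on something with over 40 N, if the wrist force passes 120 N, or if a joint passes its speed limit or range.

## Working session

There is one attempt and no reset: what is moved stays moved. The work goes in short steps, Python scripts to look and compute and a tool call to move; the robot and the scene stay as the last step left them, time stands still between calls to the robot, and variables do not carry over. Pictures are saved under pics/ and viewed, at most 14 in all, crops included, and the job is handed in when it is done.

Besides the shell and the picture viewer there is one more tool, called after "Call:" as name(argument=value, ...) on one line, values as JSON. servo_tool: Moves the arm, as the interface text tells. Its arguments: {"type":"object","properties":{"moves":{"type":"array"}},"required":["moves"]}

```bash
ls; mkdir -p pics; python3 - <<'E'
from cell import *
import cv2,numpy as np
print(state())
for n in("scene","top"):
    im,d=read_camera(n); cv2.imwrite(f"pics/{n}0.png",im); np.save(f"{n}0.npy",d)
    c=get_calibration(n); print(n,c, d[d>0].min(),d.max())
E
```

```text
pics
{'t': 0.0, 'joints': array([-1.30956945e+00,  4.91537477e-01,  1.55944814e+00, -5.84260812e-06,
        1.09169218e+00, -1.05617947e-01]), 'qvel': array([-0.0003208 ,  0.00079922,  0.00167405, -0.00090863, -0.00041741,
        0.00057084]), 'tau': array([-1.33282672e-03, -6.12658024e+01, -2.58186132e+01,  6.91797235e-02,
        4.81723552e-02, -1.70331118e-04]), 'eef_pos': array([ 224.11660334, -583.17625259,  214.07591574]), 'tcp_rot': array([-3.14051300e+00, -1.09245610e-04,  3.66847462e-01]), 'ft_force': array([-0.8807404 , -0.23995625,  0.15502123]), 'moment': array([ 0.00833118, -0.0204542 , -0.00977638]), 'grip_force': 0.0, 'opening': 0.9983809392692417}
scene {'K': array([[436.2437483 ,   0.        , 320.3003302 ],
       [  0.        , 436.2437483 , 234.97992069],
       [  0.        ,   0.        ,   1.        ]]), 'R': array([[-0.74126927,  0.67119659, -0.00387416],
       [ 0.54402121,  0.59741605, -0.58918162],
       [-0.39314221, -0.43884985, -0.80799134]]), 't': array([ 487.79974168, -187.34668058, 1222.82967009])} 704.9845 3338.3127
top {'K': array([[535.4598624 ,   0.        , 319.2045561 ],
       [  0.        , 535.4598624 , 244.79319577],
       [  0.        ,   0.        ,   1.        ]]), 'R': array([[ 0.00709414, -0.99997073, -0.00286501],
       [-0.99323111, -0.00671408, -0.11596071],
       [ 0.11593808,  0.00366826, -0.99324967]]), 't': array([ -73.44841528,  561.38246281, 1407.19594991])} 657.85486 2380.114
```

View pics/top0.png

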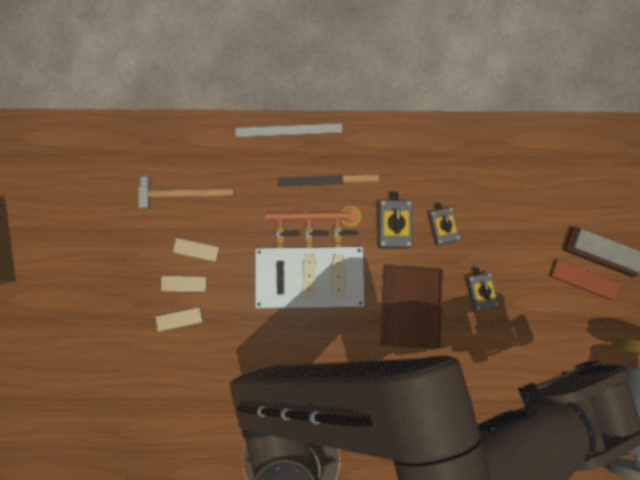

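View pics/scene0.png

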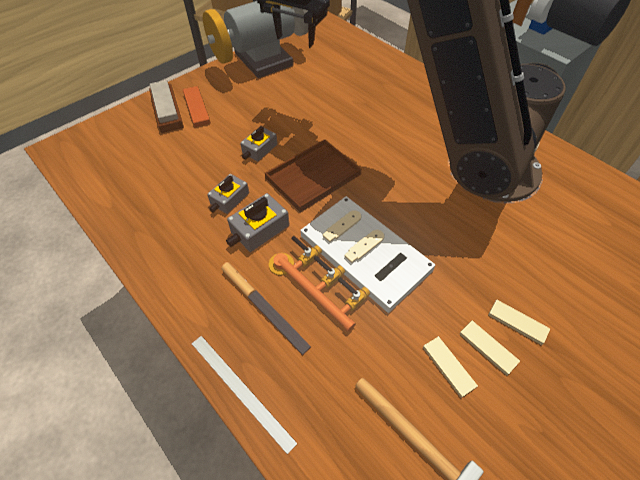

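The top view (image up is +x, left is +y) shows:
- Rough slabs at (196,250), (184,284) and (179,320).
- The plate at (310,277). Pad_a at (280,277) is empty, and scales lie on pad_b (309,275) and pad_c (339,275).
- The tray at (411,306) and levers at about (288,233), (317,233) and (346,233).
- Isolator candidates at A (397,223), B (445,225) and C (483,290). A is the largest, so it is the one meant.
- Tray lookalikes: none.
- Slab lookalikes: grey and orange stones at (605,250) and (586,280), and a steel rule at (288,130).

Next I'll measure these and check the choice in a crop.

```bash
cat > h.py <<'E'
import cv2,numpy as np
from cell import *
def cast(cal,uv,z):
    uv=np.atleast_2d(np.float64(uv)); K,R,t=cal["K"],cal["R"],cal["t"]
    p=np.c_[uv,np.ones(len(uv))]@np.linalg.inv(K).T
    d=p@R; C=-R.T@t
    return C+d*((z-C[2])/d[:,2])[:,None]
def wcast(cal,uv,z):
    uv=np.atleast_2d(np.float64(uv)); K,R,t=cal["K"],cal["R"],cal["t"]
    p=(uv-K[:2,2])/np.diag(K)[:2]; r=np.linalg.norm(p,axis=1)+1e-9
    d=np.c_[p*(np.sin(r)/r)[:,None],np.cos(r)]@R; C=-R.T@t
    return C+d*((z-C[2])/d[:,2])[:,None]
def blobs(mask,amin,amax=1e9):
    cs,_=cv2.findContours(mask,cv2.RETR_EXTERNAL,cv2.CHAIN_APPROX_NONE)
    return [c for c in cs if amin<=cv2.contourArea(c)<=amax]
def rect(P):  # centre, (long,short), yaw of long side, from plane points
    (c,s,a)=cv2.minAreaRect(np.float32(P[:,:2])); 
    if s[0]<s[1]: s=s[::-1]; a+=90
    return np.round(c,1),np.round(s,1),round(float((np.radians(a)+np.pi/2)%np.pi-np.pi/2),3)
E
python3 - <<'E'
from h import *
im=cv2.imread("pics/top0.png");d=np.load("top0.npy");cal=get_calibration("top")
v,u=np.mgrid[:480,:640]; K,R,t=cal["K"],cal["R"],cal["t"]
P=((np.dstack([(u-K[0,2])/K[0,0],(v-K[1,2])/K[1,1],np.ones_like(u)])*d[...,None]).reshape(-1,3)-t)@R
P=P.reshape(480,640,3); Z=P[...,2]
print("bench z",np.median(Z[330:345,150:220]))
hsv=cv2.cvtColor(im,cv2.COLOR_BGR2HSV)
for q in[(196,250),(184,284),(179,320),(309,262),(339,262),(280,277),(300,277),(411,306),(397,223),(390,205),(445,225),(411,340),(383,306),(317,233)]:
    print(q,hsv[q[1],q[0]],P[q[1],q[0]].round(0))
crop=im[150:350,140:500]
cv2.imwrite("pics/crop1.png",cv2.resize(crop,(792,440),interpolation=cv2.INTER_CUBIC))
E
```

```text
bench z -0.4161522342355322
(196, 250) [ 22  76 179] [548. 266.  13.]
(184, 284) [ 20  76 181] [455. 297.   8.]
(179, 320) [ 21  74 180] [358. 308.   3.]
(309, 262) [ 25  46 155] [514. -43.  45.]
(339, 262) [ 23  53 136] [ 515. -123.   41.]
(280, 277) [ 9 23 76] [475.  35.  33.]
(300, 277) [ 46  14 197] [475. -19.  26.]
(411, 306) [ 11 134  57] [ 400. -319.    1.]
(397, 223) [ 9 54 61] [ 612. -270.   99.]
(390, 205) [ 20  15 104] [ 667. -258.   56.]
(445, 225) [11 87 50] [ 614. -403.   56.]
(411, 340) [ 15 149  53] [ 310. -317.    6.]
(383, 306) [ 10 108  59] [ 400. -241.   25.]
(317, 233) [13 53 68] [591. -64.  53.]
```

View pics/crop1.png

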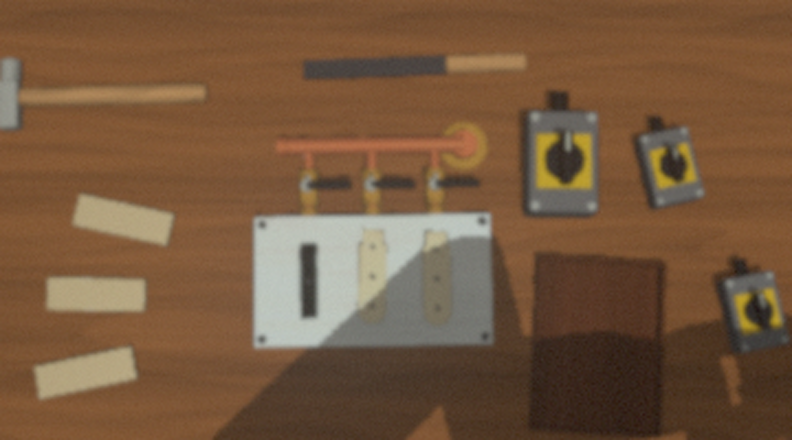

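The crop shows the three isolators. Box A at crop (562,160) is clearly the largest, and its bar lies along world x with the white pointer up (+x). The lookalikes at (672,165) and (755,310) are smaller. The levers point right (-y), so the valves are shut, and pad_a at (308,280) is empty. I'll move over the work for wrist views.

Call:
servo_tool(moves=[0.84, 0.95, 0.2, -0.117, 1, 0.84, 0.95, 0.2, -0.117, 1, 0.84, 0.95, 0.2, -0.117, 1, 0.84, 0.95, 0.2, -0.117, 1, 0.84, 0.95, 0.2, -0.117, 1, 0.84, 0.95, 0.2, -0.117, 1, 0.84, 0.95, 0.2, -0.117, 1, 0.84, 0.95, 0.2, -0.117, 1, 0.84, 0.95, 0.2, -0.117, 1, 0.84, 0.95, 0.2, -0.117, 1, 0.84, 0.95, 0.2, -0.117, 1, 0.84, 0.95, 0.2, -0.117, 1])

```text
t: 1.1
eef_pos: [551.9, -212.0, 292.6]
tcp_rot: [-3.142, 0.0, -0.001]
ft_force: [0.8, -0.9, 1.0]
opening: 0.997
grip_force: 0.0
```

Call:
servo_tool(moves=[0, 0, 0, 0, 1, 0, 0, 0, 0, 1, 0, 0, 0, 0, 1, 0, 0, 0, 0, 1])

```text
t: 1.43
eef_pos: [550.2, -214.7, 292.1]
tcp_rot: [-3.141, 0.001, -0.002]
ft_force: [0.5, -0.2, -0.5]
opening: 1.0
grip_force: 0.0
```

```bash
python3 - <<'E'
from h import *
s=state();cal=get_calibration("wrist");im,d=read_camera("wrist");cv2.imwrite("pics/w1.png",im)
import pickle;pickle.dump((cal,d),open("w1.pkl","wb"))
print(s["t"],s["eef_pos"],s["tcp_rot"],s["qvel"].round(3),cal)
im,d=read_camera("top");cv2.imwrite("pics/top1.png",im)
im,d=read_camera("scene");cv2.imwrite("pics/scene1.png",im)
E
```

```text
1.4333 [ 550.18111956 -214.67696646  292.06710104] [-3.14146597e+00  8.95739062e-04 -1.84363874e-03] [-0.01  -0.003 -0.003 -0.001 -0.     0.003] {'K': array([[371.64829954,   0.        , 312.84035151],
       [  0.        , 371.64829954, 243.43398053],
       [  0.        ,   0.        ,   1.        ]]), 'R': array([[-9.78551103e-04, -9.99998988e-01,  1.03272220e-03],
       [-9.67837156e-01,  1.20688602e-03,  2.51574607e-01],
       [-2.51575599e-01, -7.53328308e-04, -9.67837357e-01]]), 't': array([-215.42357385,  484.35582994,  604.62998736])}
```

View pics/w1.png

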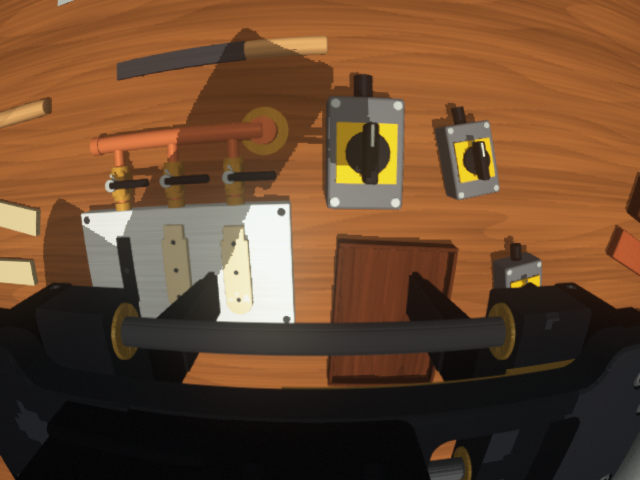

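The wrist view shows:
- Isolator disc at (368,154), with screws at (335,104) and (395,202).
- Stems at (110,186), (166,181) and (229,177), with the levers pointing right.
- Plate screws at (86,220), (281,212) and (287,320).
- Scales at (176,265) and (238,270), and pad_a at (126,270).
- Tray corners at (338,238) and (455,247).

```bash
cat >> h.py <<'E'
def ray(cal,uv,fish):
    a=(wcast if fish else cast)(cal,uv,0.)[0]; C=-cal["R"].T@cal["t"]; d=a-C
    return C,d/np.linalg.norm(d)
def tri(*rs):
    A=np.zeros((3,3));b=np.zeros(3)
    for C,d in rs: M=np.eye(3)-np.outer(d,d);A+=M;b+=M@C
    X=np.linalg.solve(A,b); return X.round(1),round(float(np.mean([np.linalg.norm((np.eye(3)-np.outer(d,d))@(X-C)) for C,d in rs])),1)
def cen(c):
    m=cv2.moments(c); return m["m10"]/m["m00"],m["m01"]/m["m00"]
E
python3 - <<'E'
from h import *
import pickle
cw,_=pickle.load(open("w1.pkl","rb")); ct=get_calibration("top"); cs=get_calibration("scene")
W=cv2.imread("pics/w1.png");T=cv2.imread("pics/top1.png");S=cv2.imread("pics/scene1.png")
hs=lambda i:cv2.cvtColor(i,cv2.COLOR_BGR2HSV)
yel=lambda i:cv2.morphologyEx(cv2.inRange(hs(i),(22,150,60),(35,255,255)),cv2.MORPH_CLOSE,np.ones((21,21)))
bone=lambda i:cv2.inRange(hs(i),(15,30,60),(33,120,255))
for n,i,c,f in(("w",W,cw,1),("t",T,ct,0),("s",S,cs,0)):
    k=wcast if f else cast
    for b in blobs(yel(i),60): print(n,"yellow",np.round(cen(b),1),cv2.contourArea(b),*rect(k(c,b[:,0],60)))
    for b in blobs(bone(i),150 if not f else 800):
        print(n,"bone",np.round(cen(b),1),cv2.contourArea(b),*rect(k(c,b[:,0],12)))
# hand-picked wrist pixels
for nm,uv,z in(("stem_a",(110,186),50),("stem_b",(166,181),50),("stem_c",(229,177),50),("pl",(86.5,220.5),28),("pr",(281,212),28),("br",(287,320),28),
  ("ib1",(335,104),58),("ib2",(397,106),58),("ib3",(395,202),58),("ib4",(334,202),58),("disc",(368,154),73),("trTL",(338,238),22),("trTR",(456,247),22),("trBL",(330,383),22)):
    print(nm,wcast(cw,uv,z)[0].round(1))
E
```

```text
w yellow [526.9 282.1] 177.0 [ 460.8 -494.4] [45.3 15. ] -1.368
w yellow [474.1 159.2] 1322.5 [ 615.2 -401.9] [46.4 46.2] -1.347
w yellow [366.3 152.8] 3496.5 [ 617.3 -274.3] [66.4 66. ] 1.562
w bone [280.4 335.3] 1507.0 [ 370.7 -164.3] [136.5  52.4] -1.47
w bone [ 17.7 271.7] 817.0 [455.7 277.6] [100.7  43.2] 1.558
w bone [236.3 268.7] 2210.5 [ 466.2 -116.2] [123.3  37.6] 0.028
w bone [175.8 261.1] 1771.0 [472.9 -33.6] [113.7  39.6] -0.01
w bone [ 19.6 218.2] 987.0 [545. 247.] [95.4 43.2] 1.367
t yellow [483.9 291.3] 254.5 [ 440.  -500.3] [45.4 44.1] -1.369
t yellow [449.6 226.2] 103.0 [ 614.6 -406.3] [43.8 39.8] 0.205
t bone [627.9 473.1] 179.0 [ -24.8 -867.9] [74.2 27.3] 1.357
t bone [286.8 444.7] 7201.5 [64.6 -0.7] [357.6 225.5] -1.563
t bone [202.4 396. ] 5001.5 [159.7 245.2] [246.2 230.8] 0.994
t bone [178.5 318.9] 735.5 [361.6 307.1] [126.5  45.7] -1.367
t bone [484. 291.] 416.5 [ 441.5 -515. ] [59.4 57.4] -1.355
t bone [183.2 283.3] 719.5 [456.4 298.5] [125.5  45.9] -1.564
t bone [346.6 336.2] 8891.0 [ 320.  -138.5] [429.7 223.6] -0.399
t bone [308.9 275.2] 482.0 [481.9 -41.1
[... 844 characters left out ...]
9
s bone [494.6 149.1] 197.0 [-63.5 -57.6] [159.7  56.3] 1.323
s bone [274.9  50.2] 206.5 [  87.8 -877.3] [187.3  91.9] -0.96
s bone [425.1  24.5] 5042.5 [-473.7 -648.7] [599.1 489.7] 0.305
s bone [201.3  18.4] 257.5 [  168.5 -1205.3] [352.2  73.7] 1.062
s bone [ 87.6 270.3] 66863.0 [ 697.8 -825.2] [2055.1  683.8] 1.244
stem_a [586.8  34.5  50. ]
stem_b [588.9 -44.   50. ]
stem_c [ 590.8 -121.3   50. ]
pl [540.1  92.5  28. ]
pr [ 546.2 -178.    28. ]
br [ 404.6 -182.2   28. ]
ib1 [ 670.1 -239.8   58. ]
ib2 [ 670.2 -307.9   58. ]
ib3 [ 563.  -307.8   58. ]
ib4 [ 562.4 -239.2   58. ]
disc [ 616.  -273.8   73. ]
trTL [ 512.7 -246.7   22. ]
trTR [ 500.9 -401.4   22. ]
trBL [ 298.6 -240.4   22. ]
```

Call:
servo_tool(moves=[0.165, -0.148, -0.25, 0, 0.6, 0.165, -0.148, -0.25, 0, 0.6, 0.165, -0.148, -0.25, 0, 0.6, 0.165, -0.148, -0.25, 0, 0.6, 0.165, -0.148, -0.35, 0, 0.6, 0.165, -0.148, -0.45, 0, 0.6, 0.165, -0.148, -0.5, 0, 0.6, 0.165, -0.148, -0.535, 0, 0.6, 0.165, -0.148, -0.535, 0, 0.6, 0.165, -0.148, -0.535, 0, 0.6])

```text
t: 2.42
eef_pos: [616.7, -273.5, 78.8]
tcp_rot: [-3.141, 0.0, -0.002]
ft_force: [-0.2, 0.9, 0.5]
opening: 0.597
grip_force: 0.0
```

Call:
servo_tool(moves=[0, 0, 0, 0, 0.0, 0, 0, 0, 0, 0.0, 0, 0, 0, 0, 0.0, 0, 0, 0, 0, 0, 0, 0, 0, 0, 0, 0, 0, 0, 0, 0])

```text
t: 2.92
eef_pos: [617.0, -273.1, 78.8]
tcp_rot: [3.141, -0.0, -0.001]
ft_force: [-0.3, -0.6, -0.0]
opening: 0.235
grip_force: 0.0
```

Call:
servo_tool(moves=[0, 0, 0, 0, 0.0, 0, 0, 0, 0, 0.0, 0, 0, 0, 0, 0.0, 0, 0, 0, 0, 0])

```text
t: 3.25
eef_pos: [617.0, -272.7, 78.6]
tcp_rot: [-3.141, 0.0, -0.001]
ft_force: [-0.2, 3.5, 3.4]
opening: 0.147
grip_force: 30.0
```

Call:
servo_tool(moves=[0, 0, 0, 0.04, 0, 0, 0, 0, 0.08, 0, 0, 0, 0, 0.12, 0, 0, 0, 0, 0.16, 0, 0, 0, 0, 0.2, 0, 0, 0, 0, 0.24, 0, 0, 0, 0, 0.28, 0, 0, 0, 0, 0.32, 0, 0, 0, 0, 0.36, 0, 0, 0, 0, 0.4, 0, 0, 0, 0, 0.44, 0, 0, 0, 0, 0.48, 0])

```text
t: 4.25
eef_pos: [617.0, -272.6, 78.6]
tcp_rot: [-3.142, -0.0, 1.506]
ft_force: [-0.4, 4.6, 2.8]
opening: 0.142
grip_force: 30.0
```

Call:
servo_tool(moves=[0, 0, 0, 0, 0.5, 0, 0, 0, 0, 0.5, 0, 0, 0, 0, 0.5, 0, 0, 0, 0, 0.5, 0, 0, 0.1, 0, 0.6, 0, 0, 0.2, 0, 0.7, -0.1, 0.1, 0.3, -0.04, 0.8, -0.2, 0.2, 0.4, -0.08, 0.8, -0.3, 0.3, 0.5, -0.12, 0.8, -0.38, 0.38, 0.55, -0.16, 0.8, -0.46, 0.46, 0.55, -0.2, 0.8, -0.46, 0.48, 0.55, -0.24, 0.8])

```text
t: 5.25
eef_pos: [464.5, -117.9, 281.7]
tcp_rot: [3.14, -0.0, 0.74]
ft_force: [1.0, -0.1, -0.2]
opening: 0.796
grip_force: 0.0
```

Call:
servo_tool(moves=[0, 0, 0, -0.04, 0.8, 0, 0, 0, -0.08, 0.8, 0, 0, 0, -0.12, 0.8, 0, 0, 0, -0.16, 0.8, 0, 0, 0, -0.2, 0.8, 0, 0, 0, -0.24, 0.8, 0, 0, 0, -0.24, 0.8, 0, 0, 0, -0.24, 0.8])

```text
t: 5.92
eef_pos: [466.0, -118.7, 280.8]
tcp_rot: [3.141, -0.0, -0.003]
ft_force: [-0.1, 0.6, -1.0]
opening: 0.8
grip_force: 0.0
```

```bash
python3 - <<'E'
from h import *
import pickle
s=state();cal=get_calibration("wrist");im,d=read_camera("wrist");cv2.imwrite("pics/w2.png",im)
pickle.dump((cal,d),open("w2.pkl","wb"))
print(s["t"],s["eef_pos"],s["tcp_rot"],s["qvel"].round(3))
im,d=read_camera("top");cv2.imwrite("pics/top2.png",im)
im,d=read_camera("scene");cv2.imwrite("pics/scene2.png",im)
E
```

```text
5.9167 [ 465.97515123 -118.69623622  280.77826131] [ 3.14138291e+00 -4.99187184e-05 -2.55447304e-03] [-0.001  0.001 -0.    -0.001  0.001 -0.044]
```

View pics/w2.png

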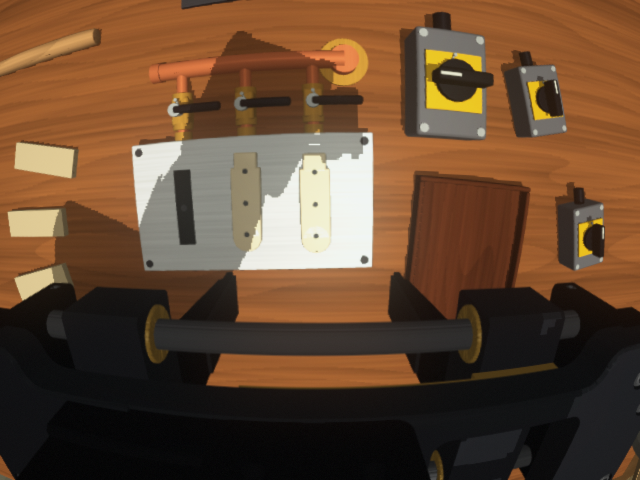

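The isolator bar now lies across the box with its pointer towards image left (+y), so it is OFF. The plate is fully visible, with screws at (138,153), (364,141), (364,259) and (150,263), scales at (246,200) and (315,203), and pad_a at (184,207).

```bash
python3 - <<'E'
from h import *
import pickle
c1,_=pickle.load(open("w1.pkl","rb"));c2,_=pickle.load(open("w2.pkl","rb")); ct=get_calibration("top"); cs=get_calibration("scene")
W1,W,T,S=[cv2.imread(f"pics/{n}.png") for n in("w1","w2","top2","scene2")]
hs=lambda i:cv2.cvtColor(i,cv2.COLOR_BGR2HSV)
bone=lambda i:cv2.morphologyEx(cv2.inRange(hs(i),(15,25,60),(33,120,255)),cv2.MORPH_OPEN,np.ones((3,3)))
for n,i,c,k in(("w1",W1,c1,wcast),("w2",W,c2,wcast),("t",T,ct,cast),("s",S,cs,cast)):
    for b in blobs(bone(i),150,4000):
        u,v=cen(b)
        z=42 if (n[0]=="w" and u>100 and v<300) or (n=="t" and 290<u<360) or (n=="s" and u<400) else 12
        r=rect(k(c,b[:,0],z))
        if 95<r[1][0]<140: print(n,np.round((u,v),1),z,*r)
m=cv2.inRange(W,(0,0,0),(75,75,75)); m[:150]=0; m[255:]=0; m[:,:160]=0;m[:,210:]=0
for b in blobs(m,300): print("pad_a",*rect(wcast(c2,b[:,0],32)))
pa=[(110,186),(166,181),(229,177)];pb=[(176,109),(240,102),(311,98)]
for a,b in zip(pa,pb): print("stem",wcast(c2,b,50)[0].round(1),tri(ray(c1,a,1),ray(c2,b,1)))
sc=np.array([wcast(c2,p,28)[0] for p in((138,153),(364,141),(364,259),(150,263))]);print(sc.round(1),sc.mean(0).round(1))
# heights
for nm,a,b in(("scaleb hole",(174,242),(246,171)),("scalec hole",(235,246),(315,178)),("plate TR",(281,212),(364,141)),("plate TL",(86.5,220.5),(138,153)),("tray TL",(337,237),(416,176)),("tray TR",(456,247),(528,185)),("ib1",(335,104),(413,35)),("ib3",(395,202),(480,130))):
    print(nm,tri(ray(c1,a,1),ray(c2,b,1)))
print("tray",[wcast(c2,p,22)[0].round(1) for p in((416,176),(528,185),(404,303))])
# slab heights: top vs scene centroid of bone blobs
E
```

```text
w1 [269.9 334.7] 12 [ 369.4 -157. ] [123.7  44.8] -1.547
w1 [ 17.7 271.7] 12 [455.7 277.6] [100.7  43.2] 1.558
w1 [236.1 268.1] 42 [ 476.5 -122.9] [115.1  35.3] 0.033
w1 [175.9 260.8] 42 [483.4 -45.7] [104.8  37.5] -0.008
w1 [ 19.6 218.2] 12 [545. 247.] [95.4 43.2] 1.367
w2 [ 41.2 279.7] 12 [364.6 303.7] [130.8  39.9] -1.268
w2 [ 37.9 222.5] 12 [455.3 293. ] [128.7  41.3] 1.56
w2 [314.5 198.9] 42 [ 476.6 -121.9] [113.5  34.5] 0.008
w2 [245.9 200.9] 42 [477.9 -44.3] [113.6  35.4] -0.023
w2 [ 45.9 159.2] 12 [547.4 263.6] [127.1  41.2] 1.368
t [178.6 318.9] 12 [361.5 306.9] [126.1  46. ] -1.361
t [183.3 283.2] 12 [456.4 297.3] [122.9  45.9] -1.564
t [195.7 249.3] 12 [549.8 267.3] [125.1  45.5] 1.367
s [449.7 366.6] 12 [548.9 266.3] [120.7  44.5] 1.367
s [489.4 347.5] 12 [456.4 297.1] [119.6  46.6] 1.56
s [519.2 321.8] 12 [361.9 306.5] [120.5  47.8] -1.358
s [364.1 245.8] 42 [479.4 -41.5] [116.1  39.6] -0.034
s [341.4 226.4] 42 [ 478.  -119.1] [118.3  38.4] 0.037
s [351.2  62.5] 42 [ -16.4 -595.9] [137.8  49.3] -1.173
pad_a [472.1  33.1] [90.  20.7] 0.019
stem [587.1  32.3  50. ] (array([586.8,  30.5,  55.8]), 0.6)
stem [589.8 -41.7  50. ] (array([589.4, -41.8,  46.8]), 1.1)
stem [ 592.2 -118.2   50. ] (array([ 591.6, -119.3,   45.9]), 1.6)
[[ 540.6   92.8   28. ]
 [ 546.4 -178.2   28. ]
 [ 407.  -181.4   28. ]
 [ 401.    88.6   28. ]] [473.8 -44.6  28. ]
scaleb hole (array([513.4, -46.1,  43.5]), 0.1)
scalec hole (array([ 504.7, -121.8,   32.6]), 1.1)
plate TR (array([ 546.4, -178.1,   29. ]), 0.0)
plate TL (array([540.5,  92.2,  28.8]), 0.3)
tray TL (array([ 506.8, -248.2,   -2.3]), 1.6)
tray TR (array([ 502.6, -399.2,   25.6]), 0.9)
ib1 (array([ 676.2, -239.9,   24.5]), 2.8)
ib3 (array([ 564.2, -306.3,   61.9]), 0.9)
tray [array([ 507.2, -242.3,   22. ]), array([ 503. , -400.8,   22. ]), array([ 345.5, -237.2,   22. ])]
```

Call:
servo_tool(moves=[0.0265, -0.009, -0.1, 0.006, 0.6, 0.0265, -0.009, -0.2, 0.006, 0.6, 0.0265, -0.009, -0.3, 0.006, 0.6, 0.0265, -0.009, -0.4, 0.006, 0.6, 0.0265, -0.009, -0.5, 0.006, 0.6, 0.0265, -0.009, -0.56, 0.006, 0.6, 0.0265, -0.009, -0.6, 0.006, 0.6, 0.0265, -0.009, -0.62, 0.006, 0.6, 0.0265, -0.009, -0.62, 0.006, 0.6, 0.0265, -0.009, -0.62, 0.006, 0.5])

```text
t: 6.9
eef_pos: [476.9, -122.3, 33.1]
tcp_rot: [3.141, -0.0, 0.015]
ft_force: [0.4, -0.0, -0.0]
opening: 0.572
grip_force: 0.0
```

Call:
servo_tool(moves=[0, 0, 0, 0, 0.0, 0, 0, 0, 0, 0.0, 0, 0, 0, 0, 0.0, 0, 0, 0, 0, 0, 0, 0, 0, 0, 0])

```text
t: 7.32
eef_pos: [477.0, -122.4, 33.7]
tcp_rot: [3.141, -0.001, 0.014]
ft_force: [-2.0, 0.1, 8.3]
opening: 0.354
grip_force: 30.0
```

Call:
servo_tool(moves=[0, 0, 0.08, 0, 0, 0, 0, 0.16, 0, 0, -0.03, -0.09, 0.2, 0, 0, -0.06, -0.18, 0.2, 0, 0, -0.09, -0.27, 0.2, 0, 0, -0.12, -0.36, 0.2, 0, 0, -0.15, -0.45, 0.2, 0, 0, -0.17, -0.54, 0.16, 0, 0, -0.18, -0.575, 0.1, 0, 0, -0.18, -0.575, 0.05, 0, 0, -0.18, -0.575, 0, 0, 0, -0.18, -0.575, -0.04, 0, 0])

```text
t: 8.32
eef_pos: [404.1, -352.4, 15.7]
tcp_rot: [-3.141, 0.0, 0.013]
ft_force: [-0.7, 0.1, -0.6]
opening: 0.356
grip_force: 30.0
```

Call:
servo_tool(moves=[0, 0, -0.01, 0, 0, 0, 0, -0.02, 0, 0, 0, 0, -0.022, 0, 0, 0, 0, -0.022, 0, 0])

```text
t: 8.65
eef_pos: [404.9, -352.4, 8.7]
tcp_rot: [3.141, -0.001, 0.014]
ft_force: [0.6, -0.4, -1.1]
opening: 0.354
grip_force: 30.0
```

Call:
servo_tool(moves=[0, 0, 0, 0, 0.46, 0, 0, 0, 0, 0.46, 0, 0, 0, 0, 0.46, 0, 0, 0.1, 0, 0.46, 0, 0, 0.2, 0, 0.6, 0.02, 0.1, 0.28, 0, 0.6, 0.05, 0.2, 0.3, 0, 0.6, 0.08, 0.3, 0.3, 0, 0.6, 0.1, 0.4, 0.3, 0, 0.6, 0.12, 0.5, 0.3, -0.012, 0.6, 0.15, 0.6, 0.3, -0.012, 0.6, 0.18, 0.7, 0.3, -0.012, 0.6])

```text
t: 9.65
eef_pos: [474.3, -78.1, 128.5]
tcp_rot: [3.141, -0.001, -0.024]
ft_force: [1.6, -0.9, 0.4]
opening: 0.598
grip_force: 0.0
```

Call:
servo_tool(moves=[0.0025, 0.07, 0, 0, 0.6, 0.0025, 0.07, -0.08, 0, 0.6, 0.0025, 0.07, -0.16, 0, 0.6, 0.0025, 0.07, -0.21, 0, 0.6, 0.0025, 0.07, -0.24, 0, 0.6, 0.0025, 0.07, -0.24, 0, 0.6, 0.0025, 0.07, -0.24, 0, 0.6])

```text
t: 10.23
eef_pos: [475.2, -52.1, 32.0]
tcp_rot: [-3.142, 0.001, -0.024]
ft_force: [0.4, 0.3, 0.4]
opening: 0.598
grip_force: 0.0
```

Call:
servo_tool(moves=[0, 0, 0, 0, 0.0, 0, 0, 0, 0, 0.0, 0, 0, 0, 0, 0.0, 0, 0, 0, 0, 0, 0, 0, 0, 0, 0])

```text
t: 10.65
eef_pos: [475.6, -52.2, 32.6]
tcp_rot: [3.141, -0.001, -0.024]
ft_force: [-0.4, 0.3, 8.0]
opening: 0.357
grip_force: 30.0
```

Call:
servo_tool(moves=[0, 0, 0.08, 0, 0, 0, 0, 0.16, 0, 0, -0.03, -0.09, 0.2, 0, 0, -0.06, -0.18, 0.2, 0, 0, -0.09, -0.27, 0.2, 0, 0, -0.12, -0.36, 0.2, 0, 0, -0.15, -0.45, 0.2, 0, 0, -0.17, -0.54, 0.16, 0, 0, -0.176, -0.6, 0.1, 0, 0, -0.176, -0.6025, 0.05, 0, 0, -0.176, -0.6025, 0, 0, 0, -0.176, -0.6025, -0.03, 0, 0])

```text
t: 11.65
eef_pos: [404.0, -293.4, 18.3]
tcp_rot: [-3.141, 0.001, -0.025]
ft_force: [0.6, -0.3, -1.4]
opening: 0.354
grip_force: 30.0
```

Call:
servo_tool(moves=[0, 0, -0.01, 0, 0, 0, 0, -0.02, 0, 0, 0, 0, -0.031, 0, 0, 0, 0, -0.031, 0, 0, 0, 0, -0.031, 0, 0])

```text
t: 12.07
eef_pos: [405.1, -293.1, 8.0]
tcp_rot: [3.141, -0.001, -0.023]
ft_force: [-0.3, 0.0, -1.3]
opening: 0.358
grip_force: 30.0
```

Call:
servo_tool(moves=[0, 0, 0, 0, 0.46, 0, 0, 0, 0, 0.46, 0, 0, 0, 0, 0.46, 0, 0, 0.1, 0, 0.46, 0, 0, 0.2, 0, 0.7, 0.02, 0.1, 0.3, 0.03, 0.7, 0.05, 0.2, 0.38, 0.07, 0.7, 0.07, 0.3, 0.46, 0.11, 0.7, 0.09, 0.4, 0.54, 0.15, 0.7, 0.11, 0.5, 0.62, 0.19, 0.7, 0.12, 0.6, 0.68, 0.23, 0.7, 0.12, 0.7, 0.68, 0.27, 0.7])

```text
t: 13.07
eef_pos: [449.0, -63.2, 262.1]
tcp_rot: [3.138, -0.001, 0.826]
ft_force: [0.7, -0.1, -0.4]
opening: 0.699
grip_force: 0.0
```

Call:
servo_tool(moves=[0, 0.1, 0, 0.04, 0.8, 0, 0.2, 0, 0.08, 0.8, 0, 0.3, 0, 0.12, 0.8, 0, 0.4, 0, 0.16, 0.8, 0, 0.5, 0, 0.2, 0.8, 0, 0.55, 0, 0.23, 0.8, 0, 0.55, 0, 0.23, 0.8, 0, 0.55, 0, 0.23, 0.8])

```text
t: 13.73
eef_pos: [448.1, 156.4, 259.5]
tcp_rot: [3.142, 0.0, 1.545]
ft_force: [0.2, -0.4, 0.0]
opening: 0.799
grip_force: 0.0
```

```bash
cat >> h.py <<'E'
import pickle
hs=lambda i:cv2.cvtColor(i,cv2.COLOR_BGR2HSV)
bone=lambda i:cv2.morphologyEx(cv2.inRange(hs(i),(15,25,60),(33,120,255)),cv2.MORPH_OPEN,np.ones((3,3)))
def look(n):
    s=state();cal=get_calibration("wrist");im,d=read_camera("wrist");cv2.imwrite(f"pics/{n}.png",im)
    pickle.dump((cal,d),open(n+".pkl","wb"))
    print(s["t"],s["eef_pos"].round(1),s["tcp_rot"].round(3),abs(s["qvel"]).max().round(3),"g",s["grip_force"].round(1))
    return cal,im
E
python3 - <<'E'
from h import *
c,i=look("w3")
for b in blobs(bone(i),800,40000):
    r=rect(wcast(c,b[:,0],12))
    if r[1][0]<180: print(np.round(cen(b)),*r)
T,_=read_camera("top");ct=get_calibration("top")
cv2.imwrite("pics/top3.png",T)
m=cv2.inRange(T,(40,80,110),(255,255,255))
for b in blobs(bone(T),150,4000):
    r=rect(cast(ct,b[:,0],14)); 
    if 95<r[1][0]<140: print("top",np.round(cen(b)),*r)
E
```

```text
Traceback (most recent call last):
  File "h.py", line 35, in look
    print(s["t"],s["eef_pos"].round(1),s["tcp_rot"].round(3),abs(s["qvel"]).max().round(3),"g",s["grip_force"].round(1))
                                                                                               ^^^^^^^^^^^^^^^^^^^^^
AttributeError: 'float' object has no attribute 'round'
```

View pics/w3.png

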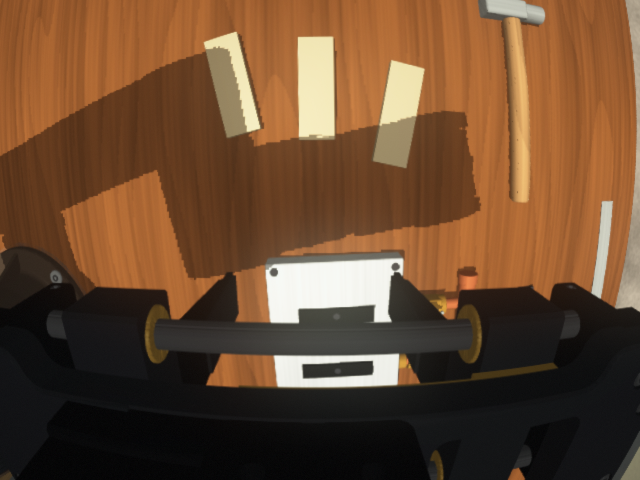

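The view shows the slabs at (232,85), (316,88) and (400,114), all unmoved, with pads b and c now bare. I'll fix the print and measure.

```bash
sed -i 's/s\["grip_force"\].round(1)/s["grip_force"]/' h.py
python3 - <<'E'
from h import *
c,i=look("w3b")
H=hs(i)
for b in blobs(bone(i),800,40000):
    P=wcast(c,b[:,0],12);r=rect(P)
    if r[1][0]<180 and cen(b)[1]<200: print(np.round(cen(b)),*r,"mean px cast",wcast(c,cen(b),12)[0].round(1), "corners",[wcast(c,q,12)[0][:2].round(0).tolist() for q in cv2.boxPoints(cv2.minAreaRect(b))])
T,_=read_camera("top");ct=get_calibration("top");cv2.imwrite("pics/top3.png",T)
S,_=read_camera("scene");cs=get_calibration("scene");cv2.imwrite("pics/scene3.png",S)
for n,I,cc in(("top",T,ct),("scene",S,cs)):
  for b in blobs(bone(I),150,4000):
    r=rect(cast(cc,b[:,0],12)); 
    if 95<r[1][0]<140: print(n,np.round(cen(b)),*r)
E
```

```text
13.7833 [448.2 155.6 259.5] [3.142 0.    1.543] 0.028 g 0.0
[398. 113.] [547.8 266.6] [120.3  41.7] 1.368 mean px cast [547.2 265.4  12. ] corners [[515.0, 211.0], [540.0, 329.0], [582.0, 324.0], [557.0, 204.0]]
[316.  87.] [455.1 296.8] [119.8  40.7] 1.562 mean px cast [455.2 295.3  12. ] corners [[435.0, 357.0], [476.0, 357.0], [475.0, 237.0], [434.0, 237.0]]
[231.  84.] [360.  305.9] [121.3  41.4] -1.356 mean px cast [360.7 304.   12. ] corners [[326.0, 363.0], [367.0, 369.0], [393.0, 250.0], [352.0, 243.0]]
top [424. 305.] [ 404.8 -351.9] [115.4  40. ] 0.032
top [402. 303.] [ 409.6 -293.6] [115.4  37.8] -0.009
scene [450. 367.] [548.9 266.3] [120.7  44.4] 1.367
scene [489. 347.] [456.5 297.1] [119.6  45.9] 1.56
scene [519. 322.] [361.7 306.3] [120.5  47.8] -1.35
scene [316. 180.] [ 405.8 -294.3] [119.2  41.1] -0.023
scene [303. 168.] [ 402.6 -353.7] [119.4  41.9] 0.015
```

Call:
servo_tool(moves=[0.08, 0.1, -0.05, -0.03, 0.65, 0.16, 0.18, -0.15, -0.056, 0.65, 0.22, 0.25, -0.24, -0.056, 0.65, 0.25, 0.2775, -0.3, -0.056, 0.65, 0.25, 0.2775, -0.36, -0.056, 0.65, 0.25, 0.2775, -0.44, -0.056, 0.65, 0.25, 0.2775, -0.52, -0.056, 0.65, 0.25, 0.2775, -0.58, -0.056, 0.65, 0.25, 0.2775, -0.62, -0.056, 0.65, 0.25, 0.2775, -0.64, -0.056, 0.65, 0.25, 0.2775, -0.64, -0.056, 0.65, 0.25, 0.2775, -0.64, -0.056, 0.6])

```text
t: 14.93
eef_pos: [549.0, 266.1, 4.0]
tcp_rot: [3.141, -0.0, 1.366]
ft_force: [0.3, -0.3, 0.3]
opening: 0.625
grip_force: 0.0
```

Call:
servo_tool(moves=[0, 0, 0, 0, 0.0, 0, 0, 0, 0, 0.0, 0, 0, 0, 0, 0.0, 0, 0, 0, 0, 0, 0, 0, 0, 0, 0])

```text
t: 15.35
eef_pos: [548.8, 266.7, 4.5]
tcp_rot: [3.14, -0.001, 1.367]
ft_force: [-1.5, -1.0, 6.4]
opening: 0.419
grip_force: 30.0
```

Call:
servo_tool(moves=[0, 0, 0.08, 0, 0, 0, 0, 0.16, -0.03, 0, -0.01, -0.08, 0.2, -0.065, 0, -0.03, -0.17, 0.2, -0.1, 0, -0.05, -0.26, 0.2, -0.135, 0, -0.07, -0.35, 0.2, -0.17, 0, -0.09, -0.44, 0.2, -0.205, 0, -0.11, -0.53, 0.2, -0.24, 0, -0.13, -0.62, 0.2, -0.275, 0, -0.15, -0.71, 0.2, -0.31, 0, -0.17, -0.8, 0.2, -0.345, 0, -0.183, -0.89, 0.2, -0.38, 0])

```text
t: 16.35
eef_pos: [474.3, -90.8, 83.7]
tcp_rot: [3.141, -0.0, 0.168]
ft_force: [0.4, -0.0, -1.7]
opening: 0.415
grip_force: 30.0
```

Call:
servo_tool(moves=[0, -0.08, 0, -0.03, 0, 0, -0.083, 0, -0.048, 0, 0, -0.083, -0.03, -0.048, 0, 0, -0.083, -0.06, -0.048, 0, 0, -0.083, -0.06, -0.048, 0, 0, -0.083, -0.06, -0.048, 0])

```text
t: 16.85
eef_pos: [475.0, -122.5, 59.4]
tcp_rot: [-3.141, 0.001, 0.023]
ft_force: [0.3, -0.3, -1.0]
opening: 0.42
grip_force: 30.0
```

Call:
servo_tool(moves=[0.001, 0, -0.02, 0, 0, 0.001, 0, -0.04, 0, 0, 0.001, 0, -0.05, 0, 0, 0.001, 0, -0.057, 0, 0, 0.001, 0, -0.057, 0, 0, 0.001, 0, -0.057, 0, 0])

```text
t: 17.35
eef_pos: [475.7, -122.5, 36.5]
tcp_rot: [3.142, 0.0, 0.023]
ft_force: [0.5, -0.4, -0.9]
opening: 0.415
grip_force: 30.0
```

Call:
servo_tool(moves=[0, 0, 0, 0, 0.44, 0, 0, 0, 0, 0.48, 0, 0, 0, 0, 0.52, 0, 0, 0, 0, 0.55, 0, 0, 0.05, 0, 0.55, 0, 0, 0.12, 0, 0.55, 0, 0, 0.2, 0.0, 0.6, -0.02, 0.08, 0.26, 0.03, 0.65, -0.04, 0.18, 0.3, 0.065, 0.65, -0.06, 0.28, 0.35, 0.1, 0.65, -0.08, 0.38, 0.4, 0.135, 0.65, -0.1, 0.48, 0.4, 0.17, 0.65])

```text
t: 18.35
eef_pos: [437.6, 62.8, 198.6]
tcp_rot: [3.139, -0.004, 0.561]
ft_force: [0.6, 0.8, -0.1]
opening: 0.653
grip_force: 0.0
```

```bash
python3 - <<'E'
from h import *
s=state();print(s["eef_pos"].round(1),s["tcp_rot"].round(3))
T,_=read_camera("top");ct=get_calibration("top");cv2.imwrite("pics/top4.png",T)
S,_=read_camera("scene");cs=get_calibration("scene");cv2.imwrite("pics/scene4.png",S)
for n,I,cc in(("top",T,ct),("scene",S,cs)):
  for b in blobs(bone(I),150,4000):
    u=cen(b)[0]; z=44 if (n=="top" and 300<u<360) or (n=="scene" and 330<u<400) else 12
    r=rect(cast(cc,b[:,0],z)); 
    if 95<r[1][0]<140: print(n,np.round(cen(b)),z,*r)
E
```

```text
[437.6  62.8 198.6] [ 3.139 -0.004  0.561]
top [179. 319.] 12 [361.6 306.9] [126.4  48.1] -1.391
top [424. 305.] 12 [ 404.7 -351.9] [115.   40.3] 0.007
top [402. 303.] 12 [ 408.3 -293.5] [118.   37.8] -0.009
top [183. 283.] 12 [456.4 297.2] [123.1  45.9] -1.564
top [339. 275.] 44 [ 479.3 -121.4] [119.3  39.9] 0.005
scene [489. 347.] 12 [456.6 297. ] [119.2  46.2] 1.56
scene [519. 322.] 12 [361.9 306.5] [120.5  47.8] -1.358
scene [341. 225.] 44 [ 478.8 -119.6] [127.   46.7] 0.022
scene [316. 180.] 12 [ 405.8 -294.6] [119.   41.5] -0.037
scene [303. 168.] 12 [ 403.  -353.6] [120.2  41.9] 0.01
scene [510. 155.] 12 [-68.    6.1] [118.6  36.1] -0.86
scene [447. 153.] 12 [  59.3 -125.7] [130.2  51.4] -1.204
```

Call:
servo_tool(moves=[0.01, 0.08, 0, 0.035, 0.65, 0.02, 0.17, 0, 0.07, 0.65, 0.03, 0.26, 0, 0.105, 0.65, 0.044, 0.35, 0, 0.14, 0.65, 0.044, 0.44, -0.03, 0.175, 0.65, 0.044, 0.53, -0.06, 0.21, 0.65, 0.044, 0.585, -0.12, 0.245, 0.65, 0.044, 0.585, -0.2, 0.28, 0.65, 0.044, 0.585, -0.28, 0.319, 0.65, 0.044, 0.585, -0.36, 0.319, 0.65, 0.044, 0.585, -0.42, 0.319, 0.65, 0.044, 0.585, -0.46, 0.319, 0.62])

```text
t: 19.45
eef_pos: [454.2, 294.7, 9.2]
tcp_rot: [-3.139, 0.001, 1.558]
ft_force: [0.1, -0.2, -0.0]
opening: 0.629
grip_force: 0.0
```

```bash
python3 - <<'E'
from h import *
s=state();p=s["eef_pos"];y=s["tcp_rot"][2]
print("to slab2:",((np.array([455.2,297,4.])-p)/400).round(4),((1.562-y)/np.pi).round(4),p.round(1),y)
S,_=read_camera("scene");cs=get_calibration("scene")
for b in blobs(bone(S),400,4000):
    r=rect(cast(cs,b[:,0],12)); 
    if 60<r[1][0]<140: print(np.round(cen(b)),*r)
E
```

```text
to slab2: [ 0.0024  0.0058 -0.0131] 0.0013 [454.2 294.7   9.2] 1.5578930462382834
[341. 225.] [ 461.  -136.6] [131.9  48.8] 0.025
```

Call:
servo_tool(moves=[0.002, 0.003, -0.007, 0, 0.6, 0.002, 0.003, -0.013, 0, 0.6, 0.002, 0.003, -0.013, 0, 0.6])

```text
t: 19.75
eef_pos: [456.2, 296.8, 7.4]
tcp_rot: [3.14, -0.0, 1.558]
ft_force: [-0.9, -0.5, 0.1]
opening: 0.601
grip_force: 0.0
```

Call:
servo_tool(moves=[0, 0, 0, 0, 0.0, 0, 0, 0, 0, 0.0, 0, 0, 0, 0, 0.0, 0, 0, 0, 0, 0, 0, 0, 0, 0, 0])

```text
t: 20.17
eef_pos: [455.8, 296.9, 7.4]
tcp_rot: [3.141, -0.0, 1.559]
ft_force: [-0.6, -0.9, 6.3]
opening: 0.412
grip_force: 30.0
```

Call:
servo_tool(moves=[0, 0, 0, 0, 0.5, 0, 0, 0, 0, 0.5, 0, 0, -0.009, 0, 0.5, 0, 0, -0.009, 0, 0.5, 0, 0, -0.009, 0, 0.5, 0, 0, -0.009, 0, 0, 0, 0, -0.009, 0, 0, 0, 0, -0.009, 0, 0, 0, 0, -0.009, 0, 0])

```text
t: 20.92
eef_pos: [455.6, 296.8, 3.1]
tcp_rot: [-3.142, 0.0, 1.559]
ft_force: [0.3, 0.1, -0.5]
opening: 0.416
grip_force: 30.0
```

Call:
servo_tool(moves=[0, 0, 0.08, 0, 0, 0, 0, 0.16, -0.03, 0, 0.01, -0.07, 0.2, -0.065, 0, 0.02, -0.14, 0.2, -0.1, 0, 0.03, -0.22, 0.2, -0.135, 0, 0.04, -0.3, 0.2, -0.17, 0, 0.0455, -0.38, 0.2, -0.205, 0, 0.0455, -0.46, 0.2, -0.24, 0, 0.0455, -0.54, 0.2, -0.275, 0, 0.0455, -0.62, 0.2, -0.31, 0, 0.0455, -0.7, 0.2, -0.345, 0, 0.0455, -0.77, 0.2, -0.38, 0])

```text
t: 21.92
eef_pos: [473.6, -13.0, 83.2]
tcp_rot: [3.141, -0.0, 0.359]
ft_force: [0.4, -0.1, -1.5]
opening: 0.421
grip_force: 30.0
```

Call:
servo_tool(moves=[0, -0.05, 0, -0.03, 0, 0, -0.083, 0, -0.06, 0, 0, -0.083, 0, -0.09, 0, 0, -0.083, -0.03, -0.109, 0, 0, -0.083, -0.06, -0.109, 0, 0, -0.083, -0.06, -0.109, 0, 0, -0.083, -0.06, -0.109, 0])

```text
t: 22.5
eef_pos: [473.5, -44.3, 59.0]
tcp_rot: [-3.141, 0.001, 0.023]
ft_force: [-0.8, -1.1, -0.6]
opening: 0.418
grip_force: 30.0
```

Call:
servo_tool(moves=[0, 0, -0.02, 0, 0, 0, 0, -0.04, 0, 0, 0, 0, -0.05, 0, 0, 0, 0, -0.058, 0, 0, 0, 0, -0.058, 0, 0, 0, 0, -0.058, 0, 0])

```text
t: 23.0
eef_pos: [473.8, -44.4, 35.8]
tcp_rot: [-3.142, 0.0, 0.023]
ft_force: [0.5, -0.4, -1.6]
opening: 0.415
grip_force: 30.0
```

Call:
servo_tool(moves=[0, 0, 0, 0, 0.44, 0, 0, 0, 0, 0.48, 0, 0, 0, 0, 0.52, 0, 0, 0, 0, 0.55, 0, 0, 0.05, 0, 0.55, 0, 0, 0.12, 0, 0.55, 0, 0, 0.2, 0.0, 0.6, -0.02, 0.08, 0.26, 0.03, 0.65, -0.04, 0.17, 0.3, 0.065, 0.65, -0.06, 0.26, 0.35, 0.1, 0.65, -0.08, 0.35, 0.4, 0.135, 0.65, -0.1, 0.44, 0.4, 0.17, 0.65])

```text
t: 24.0
eef_pos: [434.3, 133.2, 199.3]
tcp_rot: [3.139, -0.005, 0.562]
ft_force: [0.2, -0.0, 0.2]
opening: 0.652
grip_force: 0.0
```

Call:
servo_tool(moves=[0, 0, 0, 0.035, 0.65, 0, 0, 0, 0.07, 0.65, 0, 0, 0, 0.105, 0.65, 0, 0, 0, 0.14, 0.65, 0, 0, 0, 0.175, 0.65, 0, 0, 0, 0.21, 0.65, 0, 0, 0, 0.245, 0.65, 0, 0, 0, 0.28, 0.65, 0, 0, 0, 0.315, 0.65, 0, 0, 0, 0.35, 0.65, 0, 0, 0, 0.39, 0.65, 0, 0, 0, 0.39, 0.65])

```text
t: 25.0
eef_pos: [433.7, 131.6, 196.1]
tcp_rot: [3.141, 0.0, 1.788]
ft_force: [0.2, 0.2, 1.0]
opening: 0.651
grip_force: 0.0
```

```bash
python3 - <<'E'
from h import *
c,i=look("w5")
for b in blobs(bone(i),800,40000):
    r=rect(wcast(c,b[:,0],12))
    if r[1][0]<180: print(np.round(cen(b)),*r)
T,_=read_camera("top");ct=get_calibration("top");cv2.imwrite("pics/top5.png",T)
S,_=read_camera("scene");cs=get_calibration("scene");cv2.imwrite("pics/scene5.png",S)
for n,I,cc in(("top",T,ct),("scene",S,cs)):
  for b in blobs(bone(I),150,4000):
    u=cen(b)[0]; z=44 if (n=="top" and 290<u<360) or (n=="scene" and 330<u<400) else 12
    r=rect(cast(cc,b[:,0],z)); 
    if 95<r[1][0]<140: print(n,np.round(cen(b)),z,*r)
E
```

```text
25.0 [433.7 131.6 196.1] [3.141 0.    1.788] 0.23 g 0.0
[305. 380.] [484.5 -51.9] [141.7  31. ] 0.076
[277.  45.] [362.5 293.7] [96.5 40.4] -1.356
top [424. 305.] 12 [ 404.7 -351.9] [115.3  39.8] 0.026
top [402. 303.] 12 [ 408.4 -293.5] [118.   37.8] -0.009
top [309. 277.] 44 [476.1 -44.5] [119.3  39.8] 0.011
top [339. 275.] 44 [ 479.3 -121.4] [119.3  39.9] 0.005
scene [519. 322.] 12 [361.3 306.4] [120.5  48. ] -1.362
scene [365. 245.] 44 [477.3 -42.3] [126.9  45.8] 0.027
scene [341. 226.] 44 [ 479.8 -119.6] [129.  47.] 0.024
scene [316. 180.] 12 [ 405.7 -294.7] [118.9  41.2] -0.028
scene [475. 174.] 12 [ 66.8 -28.2] [128.6  46.6] -1.562
scene [303. 168.] 12 [ 402.6 -353.6] [119.4  41.7] 0.013
```

Call:
servo_tool(moves=[-0.04, 0.09, 0, 0, 0.65, -0.08, 0.18, 0, 0, 0.65, -0.12, 0.27, -0.02, 0, 0.65, -0.16, 0.36, -0.06, 0, 0.65, -0.183, 0.436, -0.1, 0, 0.65, -0.183, 0.436, -0.18, 0, 0.65, -0.183, 0.436, -0.26, 0, 0.65, -0.183, 0.436, -0.34, 0, 0.65, -0.183, 0.436, -0.41, 0, 0.65, -0.183, 0.436, -0.46, 0, 0.65, -0.183, 0.436, -0.481, 0, 0.65, -0.183, 0.436, -0.481, 0, 0.65])

```text
t: 26.15
eef_pos: [360.1, 305.6, 2.2]
tcp_rot: [-3.139, 0.001, 1.78]
ft_force: [1.0, -0.1, 0.1]
opening: 0.648
grip_force: 0.0
```

Call:
servo_tool(moves=[0, 0, 0, 0, 0.55, 0, 0, 0, 0, 0.0, 0, 0, 0, 0, 0.0, 0, 0, 0, 0, 0, 0, 0, 0, 0, 0, 0, 0, 0, 0, 0])

```text
t: 26.65
eef_pos: [361.0, 306.2, 4.6]
tcp_rot: [3.14, -0.001, 1.782]
ft_force: [-1.3, -0.5, 9.4]
opening: 0.422
grip_force: 30.0
```

Call:
servo_tool(moves=[0, 0, 0.08, 0, 0, 0, 0, 0.16, -0.03, 0, 0.02, -0.05, 0.2, -0.065, 0, 0.05, -0.1, 0.2, -0.1, 0, 0.08, -0.16, 0.2, -0.135, 0, 0.11, -0.22, 0.2, -0.17, 0, 0.14, -0.28, 0.2, -0.205, 0, 0.17, -0.34, 0.2, -0.24, 0, 0.2, -0.4, 0.2, -0.275, 0, 0.23, -0.47, 0.2, -0.31, 0, 0.26, -0.54, 0.2, -0.345, 0, 0.2778, -0.61, 0.2, -0.38, 0])

```text
t: 27.65
eef_pos: [472.8, 60.5, 84.1]
tcp_rot: [3.141, -0.001, 0.583]
ft_force: [0.7, 1.0, -1.2]
opening: 0.42
grip_force: 30.0
```

Call:
servo_tool(moves=[0, -0.05, 0, -0.035, 0, 0, -0.0725, 0, -0.07, 0, 0, -0.0725, 0, -0.105, 0, 0, -0.0725, 0, -0.14, 0, 0, -0.0725, 0, -0.18, 0, 0, -0.0725, -0.03, -0.18, 0, 0, -0.0725, -0.06, -0.18, 0, 0, -0.0725, -0.06, -0.18, 0, 0, -0.0725, -0.06, -0.18, 0])

```text
t: 28.4
eef_pos: [471.5, 33.0, 59.7]
tcp_rot: [3.142, 0.001, 0.023]
ft_force: [-0.9, 0.2, -0.4]
opening: 0.415
grip_force: 30.0
```

Call:
servo_tool(moves=[0.001, 0, -0.02, 0, 0, 0.001, 0, -0.04, 0, 0, 0.001, 0, -0.05, 0, 0, 0.001, 0, -0.058, 0, 0, 0.001, 0, -0.058, 0, 0, 0.001, 0, -0.058, 0, 0])

```text
t: 28.9
eef_pos: [472.1, 33.0, 36.2]
tcp_rot: [3.142, 0.0, 0.023]
ft_force: [0.6, 0.3, -0.3]
opening: 0.417
grip_force: 30.0
```

Call:
servo_tool(moves=[0, 0, 0, 0, 0.44, 0, 0, 0, 0, 0.48, 0, 0, 0, 0, 0.52, 0, 0, 0, 0, 0.55, 0, 0, 0.05, 0, 0.55, 0, 0, 0.13, 0, 0.55, 0, 0, 0.22, 0, 0.6, 0, -0.08, 0.3, 0, 0.6, 0, -0.16, 0.37, 0, 0.6, 0, -0.2, 0.45, 0, 0.6, 0, -0.2, 0.54, 0, 0.6, 0, -0.2, 0.58, 0, 0.6])

```text
t: 29.9
eef_pos: [472.8, -48.3, 272.5]
tcp_rot: [3.14, -0.005, 0.021]
ft_force: [-0.4, -0.2, -0.6]
opening: 0.6
grip_force: 0.0
```

Call:
servo_tool(moves=[0, 0, 0, 0, 0.3, 0, 0, 0, 0, 0.1, 0, 0, 0, 0, 0, 0, 0, 0, 0, 0])

```text
t: 30.23
eef_pos: [471.7, -46.7, 267.1]
tcp_rot: [-3.141, 0.002, 0.023]
ft_force: [0.3, 0.3, 0.2]
opening: 0.377
grip_force: 0.0
```

```bash
python3 - <<'E'
from h import *
c,i=look("w6")
for b in blobs(bone(i),800,40000):
    r=rect(wcast(c,b[:,0],44))
    if r[1][0]<180: print(np.round(cen(b)),*r)
cv2.imwrite("pics/w6c.png",cv2.resize(i[60:300,150:470],None,fx=2.4,fy=2.4,interpolation=cv2.INTER_CUBIC))
E
```

```text
30.2333 [471.7 -46.7 267.1] [-3.141e+00  2.000e-03  2.300e-02] 0.005 g 0.0
[534. 266.] [ 413.7 -331.7] [107.   37.5] 0.018
[499. 264.] [ 416.5 -276.8] [107.4  36.1] -0.022
[382. 210.] [ 476.8 -123. ] [121.6  42.3] 0.024
[311. 209.] [475.4 -45.5] [119.9  40.5] 0.023
[241. 210.] [473.2  31.1] [122.1  43.3] 0.029
```

View pics/w6c.png

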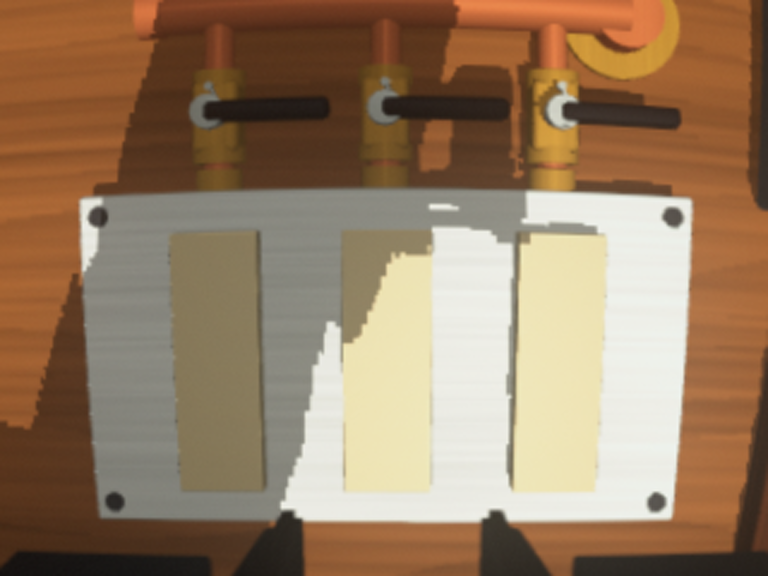

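The crop shows all three slabs square over the pads, at crop (218,360), (388,360) and (560,360). Stems are at (208,110), (384,106) and (563,110), with levers pointing to -y, so all three valves are still shut.

```bash
python3 - <<'E'
from h import *
c,_=pickle.load(open("w6.pkl","rb"));c2,_=pickle.load(open("w2.pkl","rb"))
f=lambda p:(p[0]/2.4+150,p[1]/2.4+60)
for n,s,t,o in(("a",(208,110),(328,107),(176,109)),("b",(384,106),(508,109),(240,102)),("c",(563,110),(680,118),(311,98))):
    print(n,wcast(c,f(s),50)[0].round(1),"tip",wcast(c,f(t),45)[0].round(1),"tri",tri(ray(c,f(s),1),ray(c2,o,1)))
print("manifold",wcast(c,f((385,15)),25)[0].round(1))
E
```

```text
a [587.1  34.3  50. ] tip [588.5 -17.7  45. ] tri (array([588.6,  36.9,  37.8]), 0.1)
b [588.7 -42.1  50. ] tip [590.1 -96.1  45. ] tri (array([588.9, -42.2,  52.8]), 0.6)
c [ 590.6 -119.7   50. ] tip [ 592.2 -174.9   45. ] tri (array([ 590.3, -118.2,   58. ]), 0.7)
manifold [635.1 -41.3  25. ]
```

Call:
servo_tool(moves=[0.09, -0.09, 0, 0, 0, 0.18, -0.18, -0.05, 0, 0, 0.22, -0.25, -0.12, 0, 0, 0.225, -0.283, -0.2, 0, 0, 0.225, -0.283, -0.28, 0, 0, 0.225, -0.283, -0.36, 0, 0, 0.225, -0.283, -0.44, 0, 0, 0.225, -0.283, -0.5, 0, 0, 0.225, -0.283, -0.55, 0, 0, 0.225, -0.283, -0.578, 0, 0, 0.225, -0.283, -0.578, 0, 0])

```text
t: 31.2
eef_pos: [560.8, -159.6, 34.3]
tcp_rot: [-3.14, 0.005, 0.023]
ft_force: [-1.0, -0.4, -0.7]
opening: 0.005
grip_force: 0.0
```

Call:
servo_tool(moves=[0.02, 0, 0, 0, 0, 0.04, 0, 0, 0, 0, 0.06, 0, 0, 0, 0, 0.08, 0, 0, 0, 0, 0.095, 0, 0, 0, 0, 0.105, 0, 0, 0, 0, 0.115, 0, 0, 0, 0, 0.115, 0.0, 0, 0, 0, 0.115, 0, 0, 0, 0])

```text
t: 31.95
eef_pos: [608.3, -160.2, 37.2]
tcp_rot: [3.141, -0.0, 0.023]
ft_force: [0.0, -0.7, -0.3]
opening: 0.003
grip_force: 0.0
```

Call:
servo_tool(moves=[0, 0, 0.08, 0, 0, 0, 0, 0.13, 0, 0, -0.06, 0.08, 0.13, 0, 0, -0.12, 0.17, 0.13, 0, 0, -0.122, 0.195, 0.13, 0, 0, -0.122, 0.195, 0.1, 0, 0, -0.122, 0.195, 0.05, 0, 0, -0.122, 0.195, 0, 0, 0, -0.122, 0.195, 0, 0, 0, -0.122, 0.195, 0, 0, 0])

```text
t: 32.78
eef_pos: [559.0, -82.2, 36.8]
tcp_rot: [-3.141, 0.002, 0.023]
ft_force: [-0.7, 0.6, 0.1]
opening: 0.003
grip_force: 0.0
```

Call:
servo_tool(moves=[0.02, 0, 0, 0, 0, 0.04, 0, 0, 0, 0, 0.06, 0, 0, 0, 0, 0.08, 0, 0, 0, 0, 0.095, 0, 0, 0, 0, 0.105, 0, 0, 0, 0, 0.117, 0, 0, 0, 0, 0.117, 0.0, 0, 0, 0, 0.117, 0, 0, 0, 0])

```text
t: 33.53
eef_pos: [606.4, -82.2, 37.1]
tcp_rot: [3.141, -0.0, 0.023]
ft_force: [-0.8, -1.1, -0.3]
opening: 0.006
grip_force: 0.0
```

Call:
servo_tool(moves=[0, 0, 0.08, 0, 0, 0, 0, 0.13, 0, 0, -0.06, 0.08, 0.13, 0, 0, -0.12, 0.17, 0.13, 0, 0, -0.122, 0.193, 0.13, 0, 0, -0.122, 0.193, 0.1, 0, 0, -0.122, 0.193, 0.05, 0, 0, -0.122, 0.193, 0, 0, 0, -0.122, 0.193, 0, 0, 0, -0.122, 0.193, 0, 0, 0])

```text
t: 34.37
eef_pos: [557.0, -5.0, 36.8]
tcp_rot: [-3.141, 0.002, 0.023]
ft_force: [0.6, 1.1, 0.5]
opening: 0.007
grip_force: 0.0
```

Call:
servo_tool(moves=[0.02, 0, 0, 0, 0, 0.04, 0, 0, 0, 0, 0.06, 0, 0, 0, 0, 0.08, 0, 0, 0, 0, 0.095, 0, 0, 0, 0, 0.105, 0, 0, 0, 0, 0.117, 0, 0, 0, 0, 0.117, 0.0, 0, 0, 0, 0.117, 0, 0, 0, 0])

```text
t: 35.12
eef_pos: [604.4, -5.0, 37.1]
tcp_rot: [3.141, -0.0, 0.023]
ft_force: [-0.6, -0.7, -0.4]
opening: 0.002
grip_force: 0.0
```

Now lift and look at the plate from above.

Call:
servo_tool(moves=[0, 0, 0.09, 0, 0, 0, 0, 0.19, 0, 0, -0.05, -0.05, 0.27, 0, 0.2, -0.1, -0.1, 0.35, 0, 0.3, -0.18, -0.15, 0.42, 0, 0.4, -0.25, -0.15, 0.48, 0, 0.5, -0.32, -0.15, 0.55, 0, 0.6, -0.36, -0.15, 0.58, 0, 0.6, -0.36, -0.15, 0.58, 0, 0.6, -0.36, -0.15, 0.58, 0, 0.6])

```text
t: 35.95
eef_pos: [460.1, -65.1, 269.9]
tcp_rot: [3.141, -0.002, 0.022]
ft_force: [0.2, 0.3, -0.1]
opening: 0.506
grip_force: 0.0
```

```bash
python3 - <<'E'
from h import *
c,i=look("w7")
for b in blobs(bone(i),800,40000):
    r=rect(wcast(c,b[:,0],44))
    if r[1][0]<180: print(np.round(cen(b)),*r)
cv2.imwrite("pics/w7c.png",i[10:330,60:600])
S,_=read_camera("scene");cv2.imwrite("pics/scene7.png",S)
E
```

```text
35.95 [460.1 -65.1 269.9] [ 3.141e+00 -2.000e-03  2.200e-02] 0.053 g 0.0
[523. 258.] [ 412.8 -332.9] [107.3  37.1] 0.017
[487. 253.] [ 420.8 -278.2] [97.6 35.8] -0.026
[225. 200.] [473.3  31.1] [121.8  43.5] 0.027
[365. 199.] [ 477.2 -123.1] [120.2  42.1] 0.022
[294. 199.] [475.4 -45.6] [120.   41.5] 0.023
```

View pics/w7c.png

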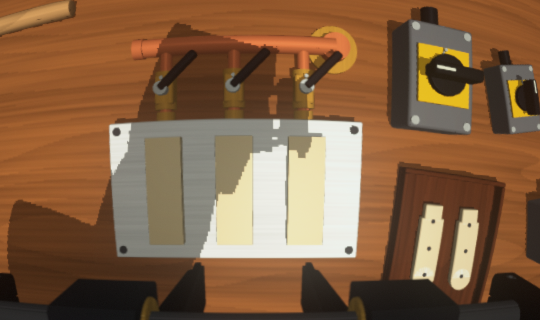

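The crop shows the levers at about 45°, at crop (160,85)→(195,52), (232,85)→(268,50) and (306,87)→(340,55). They are not fully clicked over. The isolator is still OFF and both scales lie flat in the tray at (428,245) and (465,250). I'll push each lever further in +y.

Call:
servo_tool(moves=[0.09, 0.04, 0, 0, 0.3, 0.18, 0.08, -0.02, 0, 0, 0.27, 0.13, -0.05, 0, 0, 0.323, 0.13, -0.12, 0, 0, 0.323, 0.13, -0.2, 0, 0, 0.323, 0.13, -0.28, 0, 0, 0.323, 0.13, -0.36, 0, 0, 0.323, 0.13, -0.44, 0, 0, 0.323, 0.13, -0.5, 0, 0, 0.323, 0.13, -0.55, 0, 0, 0.323, 0.13, -0.58, 0, 0, 0.323, 0.13, -0.58, 0, 0])

```text
t: 37.05
eef_pos: [588.1, -12.6, 33.3]
tcp_rot: [-3.141, 0.006, 0.023]
ft_force: [-0.4, -0.2, 0.4]
opening: 0.003
grip_force: 0.0
```

Call:
servo_tool(moves=[0.015, 0.01, 0, 0, 0, 0.03, 0.02, 0, 0, 0, 0.045, 0.03, 0, 0, 0, 0.045, 0.045, 0, 0, 0, 0.045, 0.06, 0, 0, 0, 0.045, 0.07, 0, 0, 0, 0.045, 0.07, 0, 0, 0, 0.045, 0.07, 0, 0, 0])

```text
t: 37.72
eef_pos: [607.2, 15.4, 37.4]
tcp_rot: [3.141, -0.0, 0.023]
ft_force: [0.5, -0.1, 0.3]
opening: 0.001
grip_force: 0.0
```

Call:
servo_tool(moves=[0, 0, 0.08, 0, 0, 0, 0, 0.12, 0, 0, -0.02, -0.08, 0.12, 0, 0, -0.041, -0.17, 0.12, 0, 0, -0.041, -0.264, 0.12, 0, 0, -0.041, -0.264, 0.09, 0, 0, -0.041, -0.264, 0.04, 0, 0, -0.041, -0.264, 0, 0, 0, -0.041, -0.264, 0, 0, 0, -0.041, -0.264, 0, 0, 0])

```text
t: 38.55
eef_pos: [590.6, -90.6, 36.8]
tcp_rot: [-3.141, 0.002, 0.022]
ft_force: [0.4, -0.4, 0.6]
opening: 0.006
grip_force: 0.0
```

Call:
servo_tool(moves=[0.015, 0.01, 0, 0, 0, 0.03, 0.02, 0, 0, 0, 0.045, 0.03, 0, 0, 0, 0.045, 0.045, 0, 0, 0, 0.045, 0.06, 0, 0, 0, 0.045, 0.07, 0, 0, 0, 0.045, 0.07, 0, 0, 0, 0.045, 0.07, 0, 0, 0])

```text
t: 39.22
eef_pos: [608.9, -62.2, 37.3]
tcp_rot: [3.141, 0.0, 0.023]
ft_force: [0.1, 0.1, 0.2]
opening: 0.002
grip_force: 0.0
```

Call:
servo_tool(moves=[0, 0, 0.08, 0, 0, 0, 0, 0.12, 0, 0, -0.02, -0.08, 0.12, 0, 0, -0.041, -0.17, 0.12, 0, 0, -0.041, -0.265, 0.12, 0, 0, -0.041, -0.265, 0.09, 0, 0, -0.041, -0.265, 0.04, 0, 0, -0.041, -0.265, 0, 0, 0, -0.041, -0.265, 0, 0, 0, -0.041, -0.265, 0, 0, 0])

```text
t: 40.05
eef_pos: [592.1, -168.5, 36.7]
tcp_rot: [-3.141, 0.001, 0.022]
ft_force: [0.5, 0.7, 0.4]
opening: 0.006
grip_force: 0.0
```

Call:
servo_tool(moves=[0.015, 0.01, 0, 0, 0, 0.03, 0.02, 0, 0, 0, 0.045, 0.03, 0, 0, 0, 0.045, 0.045, 0, 0, 0, 0.045, 0.06, 0, 0, 0, 0.045, 0.07, 0, 0, 0, 0.045, 0.07, 0, 0, 0, 0.045, 0.07, 0, 0, 0])

```text
t: 40.72
eef_pos: [610.5, -140.2, 37.2]
tcp_rot: [3.141, 0.0, 0.023]
ft_force: [0.6, 0.3, -0.5]
opening: 0.002
grip_force: 0.0
```

Call:
servo_tool(moves=[0, 0, 0.09, 0, 0, 0, 0, 0.19, 0, 0, -0.05, 0.05, 0.27, 0, 0.2, -0.1, 0.1, 0.35, 0, 0.3, -0.18, 0.15, 0.42, 0, 0.4, -0.25, 0.15, 0.48, 0, 0.5, -0.32, 0.15, 0.55, 0, 0.6, -0.36, 0.15, 0.58, 0, 0.6, -0.36, 0.15, 0.58, 0, 0.6, -0.36, 0.15, 0.58, 0, 0.6])

```text
t: 41.55
eef_pos: [466.6, -80.9, 269.9]
tcp_rot: [3.141, -0.002, 0.022]
ft_force: [0.2, -0.6, 0.2]
opening: 0.505
grip_force: 0.0
```

```bash
python3 - <<'E'
from h import *
c,i=look("w8")
for b in blobs(bone(i),800,40000):
    r=rect(wcast(c,b[:,0],44))
    if r[1][0]<180: print(np.round(cen(b)),*r)
cv2.imwrite("pics/w8c.png",i[10:330,60:600])
S,_=read_camera("scene");cv2.imwrite("pics/scene8.png",S)
E
```

```text
41.55 [466.6 -80.9 269.9] [ 3.141e+00 -2.000e-03  2.200e-02] 0.056 g 0.0
[513. 263.] [ 413.1 -334.1] [108.   36.7] 0.014
[477. 255.] [ 424.8 -279.3] [90.1 35.4] -0.022
[211. 206.] [473.3  30.9] [122.   44.3] 0.026
[351. 205.] [ 476.5 -123.4] [121.   41.1] 0.031
[279. 205.] [474.8 -45.4] [120.9  41.4] 0.015
```

View pics/w8c.png

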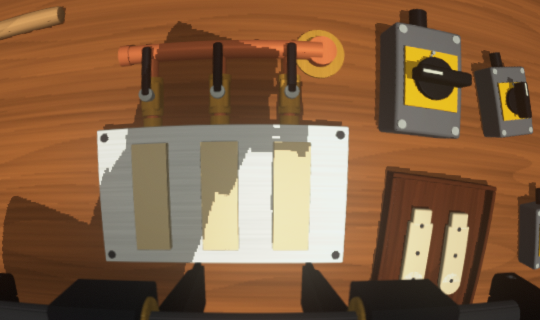

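All three levers now point along +x, at crop (147,50), (218,45) and (292,45), so the valves are open. The slabs are still centred and the isolator is still OFF. I'll check the lever angles, then go to the isolator.

```bash
python3 - <<'E'
from h import *
c,_=pickle.load(open("w8.pkl","rb"));i=cv2.imread("pics/w8.png")
for n,s,t in(("a",(146,93),(147,48)),("b",(218,90),(218,43)),("c",(291,90),(292,44))):
    s,t=np.array(s)+(60,10),np.array(t)+(60,10)
    m=np.zeros(i.shape[:2],np.uint8); cv2.line(m,tuple(map(int,s+(t-s)*.25)),tuple(map(int,t)),255,15)
    m&=cv2.inRange(i,(0,0,0),(60,60,60))
    ys,xs=np.nonzero(m); P=wcast(c,np.c_[xs,ys],49)[:,:2]
    vx,vy,_,_=cv2.fitLine(np.float32(P),cv2.DIST_HUBER,0,.01,.01).ravel(); print(n,len(P),"lever yaw-0.022 =",round(float(np.arctan(vy/vx))-0.022,3))
E
```

```text
a 350 lever yaw-0.022 = 0.007
b 388 lever yaw-0.022 = 0.006
c 359 lever yaw-0.022 = -0.003
```

Call:
servo_tool(moves=[0.04, -0.05, 0, 0.039, 0.6, 0.08, -0.1, 0, 0.078, 0.6, 0.12, -0.15, 0, 0.117, 0.6, 0.16, -0.2, 0, 0.156, 0.6, 0.2, -0.25, 0, 0.195, 0.6, 0.24, -0.3, 0, 0.234, 0.6, 0.28, -0.35, 0, 0.273, 0.6, 0.32, -0.4, 0, 0.312, 0.6, 0.35, -0.45, 0, 0.351, 0.6, 0.375, -0.481, 0, 0.39, 0.6, 0.375, -0.481, -0.05, 0.43, 0.6, 0.375, -0.481, -0.1, 0.47, 0.6])

```text
t: 42.65
eef_pos: [617.6, -274.1, 226.4]
tcp_rot: [-3.141, -0.0, 1.503]
ft_force: [0.3, -0.4, -0.5]
opening: 0.6
grip_force: 0.0
```

Call:
servo_tool(moves=[0, 0, -0.05, 0.025, 0.6, 0, 0, -0.1, 0.025, 0.6, 0, 0, -0.1, 0.025, 0.6, 0, 0, -0.1, 0.025, 0.6])

```text
t: 42.98
eef_pos: [616.6, -272.9, 186.9]
tcp_rot: [-3.138, -0.002, 1.576]
ft_force: [0.4, -0.2, 0.0]
opening: 0.597
grip_force: 0.0
```

Call:
servo_tool(moves=[0, 0, -0.08, 0, 0.5, 0, 0, -0.16, 0, 0.5, 0, 0, -0.22, 0, 0.4, 0, 0, -0.25, 0, 0.4, 0, 0, -0.268, 0, 0.4, 0, 0, -0.268, 0, 0.4, 0, 0, -0.268, 0, 0.2, 0, 0, -0.268, 0, 0, 0, 0, -0.268, 0, 0, 0, 0, -0.268, 0, 0, 0, 0, -0.268, 0, 0, 0, 0, -0.268, 0, 0])

```text
t: 43.98
eef_pos: [617.0, -273.2, 82.9]
tcp_rot: [3.14, 0.001, 1.576]
ft_force: [-0.7, 0.5, 6.6]
opening: 0.142
grip_force: 30.0
```

Call:
servo_tool(moves=[0, 0, 0, 0, 0, 0, 0, 0, 0, 0])

```text
t: 44.15
eef_pos: [617.0, -273.2, 82.9]
tcp_rot: [3.14, 0.001, 1.576]
ft_force: [-0.3, 0.2, 6.3]
opening: 0.148
grip_force: 30.0
```

Call:
servo_tool(moves=[0, 0, 0, -0.039, 0, 0, 0, 0, -0.078, 0, 0, 0, 0, -0.117, 0, 0, 0, 0, -0.156, 0, 0, 0, 0, -0.195, 0, 0, 0, 0, -0.234, 0, 0, 0, 0, -0.273, 0, 0, 0, 0, -0.312, 0, 0, 0, 0, -0.351, 0, 0, 0, 0, -0.39, 0, 0, 0, 0, -0.43, 0, 0, 0, 0, -0.47, 0])

```text
t: 45.15
eef_pos: [616.4, -272.7, 82.9]
tcp_rot: [-3.141, 0.0, 0.095]
ft_force: [-3.2, 3.0, 9.2]
opening: 0.147
grip_force: 30.0
```

Call:
servo_tool(moves=[0, 0, 0, -0.025, 0, 0, 0, 0, -0.025, 0, 0, 0, 0, -0.025, 0, 0, 0, 0, -0.025, 0.3, 0, 0, 0, -0.025, 0.5, 0, 0, 0, -0.025, 0.5, 0, 0, 0, -0.025, 0.5, 0, 0, 0.08, -0.025, 0.5, 0, 0, 0.18, -0.025, 0.5, -0.05, 0, 0.28, -0.025, 0.5, -0.13, 0.03, 0.38, -0.025, 0.5, -0.2, 0.06, 0.48, -0.025, 0.5])

```text
t: 46.15
eef_pos: [548.2, -254.2, 257.2]
tcp_rot: [3.142, 0.0, 0.022]
ft_force: [-0.4, -0.9, 0.1]
opening: 0.499
grip_force: 0.0
```

Call:
servo_tool(moves=[-0.08, 0.05, 0, 0, 0.5, -0.12, 0.1, 0, 0, 0.5, -0.12, 0.1, 0, 0, 0.5, -0.12, 0.1, 0, 0, 0.5])

```text
t: 46.48
eef_pos: [501.0, -213.9, 257.0]
tcp_rot: [3.141, -0.001, 0.023]
ft_force: [-0.2, -0.1, -1.1]
opening: 0.495
grip_force: 0.0
```

```bash
python3 - <<'E'
from h import *
c,i=look("w9")
for b in blobs(bone(i),800,40000):
    r=rect(wcast(c,b[:,0],44))
    if r[1][0]<180: print(np.round(cen(b)),*r)
cv2.imwrite("pics/w9.png",i)
E
```

```text
46.4833 [ 501.  -213.9  257. ] [ 3.141e+00 -1.000e-03  2.300e-02] 0.044 g 0.0
[425. 271.] [ 443.7 -343. ] [52.2 34.1] 0.021
[381. 265.] [ 443.6 -289.2] [57.2 32.8] -0.006
[107. 235.] [473.8  29.5] [122.6  48.6] 0.021
[164. 235.] [475.4 -47.4] [122.4  45.9] 0.021
[230. 237.] [ 474.3 -131.4] [126.7  57.6] 0.038
```

View pics/w9.png

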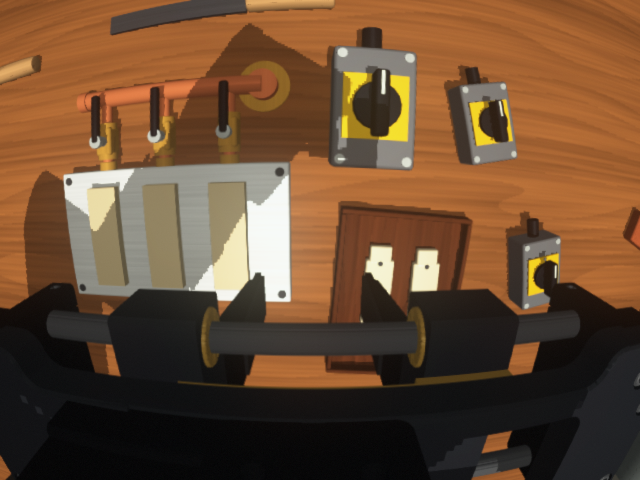

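The view shows the isolator bar back along x with its pointer at +x (382,80), so the pump is ON. The levers are open at (95,120), (155,110) and (223,105), the slabs are on the pads, and the scales are in the tray. One numeric check from the top view, then I hand in.

```bash
python3 - <<'E'
from h import *
for n in("top","scene"):
  I,_=read_camera(n);cc=get_calibration(n)
  for b in blobs(bone(I),150,4000):
    u=cen(b)[0]; z=44 if (n=="top" and 250<u<360) or (n=="scene" and 330<u<440) else 14
    r=rect(cast(cc,b[:,0],z)); 
    if 95<r[1][0]<140 and r[0][0]>300: print(n,np.round(cen(b)),z,*r)
E
```

```text
top [424. 306.] 14 [ 408.7 -350.9] [123.2  40.3] -0.017
top [309. 276.] 44 [476.1 -43.1] [119.2  42.6] 0.008
top [280. 277.] 44 [474.3  33.7] [122.   42.6] 0.014
top [338. 272.] 44 [ 478. -124.] [121.9  45.1] 0.005
scene [390. 264.] 44 [474.9  33.6] [128.4  45.9] 0.028
scene [365. 244.] 44 [476.7 -43.2] [128.1  47. ] 0.017
scene [341. 225.] 44 [ 478.7 -120.2] [126.9  47.5] 0.009
scene [316. 181.] 14 [ 407.  -293.2] [118.7  41.4] -0.037
scene [303. 168.] 14 [ 403.3 -352.1] [118.   41.8] 0.015
```

```bash
python3 -c "
from cell import *
print(job_done())"
```

```text
the job is handed in; nothing more can be done
None
```

Job handed in, verdict not shown: by camera, both finished scales lie flat in the tray, all three rough slabs sit centred on their pads with their valves open, and the pump is back on.

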